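# Set up columns for a purge

### The job

Get the columns ready and purge them. Stand every column that lies on the bench upright along the stop bar: butt its square foot against the front of the bar and lift the capped end until it stands by itself, foot still against the bar; do not carry columns through the air or raise them away from the bar. Hang the drip cup by its handle on the hook. Once the columns stand and the cup hangs, twist the purge knob clockwise all the way to its stop, keep it there for a second and let it spring back. Leave the timer, the brown bottle and the small carton where they are.

Things in the scene. Friction and masses are not known exactly. Their poses are not given: they have to be found in the camera images.
- stop_bar: Fixed aluminium bar, 420 mm long (along its y), 26 mm deep, reaching from 8 to 50 mm above the bench on two small feet, with a black strip on its front. Origin: on the bench, at the middle of the front face. Its x points away from the robot, into the bar, so the columns are at its -x side.
- hook_stand: Fixed stand, left or right of the stop bar: base 90 x 80 x 10 mm, a 14 mm round post whose axis is 18 mm behind the origin (+x), and at its top a flat hook arm, 14 mm wide and 6 mm thick, pointing along the stand's -x, upper face 150 mm above the bench, with an upturned tip. Total height 168 mm. Origin: underside of the base.
- hook_seat (a point): The middle of the hook arm's free upper face, where the handle bar should come to lie; axes as the hook stand's. The upturned tip is 6 mm thick, 36 to 42 mm from here along -x, and rises 18 mm above this face; the post's front is 47 mm away along +x.
- cup_tab (a point): Centre of the grey grip tab, 14 mm (x) x 22 mm (y) x 44 mm high, on top of the drip cup's handle, 134 mm above the cup's underside. The cup (120 g, bottom-heavy) is round, steel, 64 mm wide, 44 mm high; it starts standing on the bench in front of the hook, its y turned up to 25 degrees from the hook stand's y.
- cup_bar (a point): Middle of the level top bar of the cup's rigid wire handle (6 mm wire), 24 mm below the tab's centre, 110 mm above the cup's underside. The bar runs along the cup's y; 58 mm clear between the handle's legs, 63 mm clear above the rim. Hung, its centre lies 3 mm above point hook_seat.
- purge_valve: Fixed grey valve housing, 100 x 90 x 40 mm with the knob on top. Origin: underside, below the knob's axis. It takes whichever side of the stop bar the hook stand does not.
- knob_grip (a point): On the knob's vertical axis, 70.5 mm above the bench, at the middle height to grip the knob's black bar: bar 50 mm long (along this x), 14 mm thick (along y), its flat sides from 50 to 82 mm above the bench. Axes turn with the knob.
- knob (a joint): Angle of the purge knob in rad: 0 at rest, grows clockwise seen from above, stop at 1.2; a spring (0.12 N m/rad, up to 0.16 N m at the stop) turns it back to 0 when let go.
- bench_timer: Bystander: bench timer, white with three buttons, 66 x 66 x 20 mm, at the right. Leave alone.
- stain_bottle_a: Bystander: small brown dropper bottle, black cap, 48 mm wide, 85 mm high, at the right. Leave alone.
- cover_glass_box: Bystander: small white carton, 40 x 62 x 28 mm, on the robot's side of the columns. Leave alone.
- column_1_mid (a point): Packed column, 140 mm long, 220 g: clear tube 28 mm thick, square steel foot (40 x 40 x 20 mm) at one end, round white cap (40 mm diameter, 28 mm long) at the other. Lies with its axis 20 mm up, foot end 10 to 45 mm short of the stop bar, within 8 degrees of square to it. Point: its middle, 70 mm from either end; z axis from foot to cap. May be absent.
- column_1_foot (a point): Centre of the underside of the foot of column 1; same axes.
- column_2_mid (a point): Packed column, 140 mm long, 220 g: clear tube 28 mm thick, square steel foot (40 x 40 x 20 mm) at one end, round white cap (40 mm diameter, 28 mm long) at the other. Lies with its axis 20 mm up, foot end 10 to 45 mm short of the stop bar, within 8 degrees of square to it. Point: its middle, 70 mm from either end; z axis from foot to cap. May be absent.
- column_2_foot (a point): Centre of the underside of the foot of column 2; same axes.
- column_3_mid (a point): Packed column, 140 mm long, 220 g: clear tube 28 mm thick, square steel foot (40 x 40 x 20 mm) at one end, round white cap (40 mm diameter, 28 mm long) at the other. Lies with its axis 20 mm up, foot end 10 to 45 mm short of the stop bar, within 8 degrees of square to it. Point: its middle, 70 mm from either end; z axis from foot to cap. May be absent.
- column_3_foot (a point): Centre of the underside of the foot of column 3; same axes.
- column_4_mid (a point): Packed column, 140 mm long, 220 g: clear tube 28 mm thick, square steel foot (40 x 40 x 20 mm) at one end, round white cap (40 mm diameter, 28 mm long) at the other. Lies with its axis 20 mm up, foot end 10 to 45 mm short of the stop bar, within 8 degrees of square to it. Point: its middle, 70 mm from either end; z axis from foot to cap. May be absent.
- column_4_foot (a point): Centre of the underside of the foot of column 4; same axes.
There are look-alikes about, which are no part of the job. What is shaped like the part that bears cup_tab but yellow is not meant.

How it is judged:
By the outcome, as a careful person would: the job done as asked, in the order asked, and still so for the second after the job is handed in, with the robot touching nothing.
Of column_1, column_2, column_3, column_4 only 3 to 4 are there at a start; the rules pass over those that are not, and their reading is None.
At some moment in a run one of cup may be knocked a few centimetres aside while the robot is not near it.
Once in a run the grip may slacken for a moment while it holds something.
It also fails if it takes over 208 s, if anything falls off the work surface, if the arm or the gripper's body presses on something with over 40 N, if the wrist force passes 120 N, or if a joint passes its speed limit or range.

### The arm

A 6-joint arm with a two-finger parallel gripper is mounted at the origin on a cart in front of the work surface, level with it; the furniture and walls round the work are solid. World frame = base frame: x ahead of the robot, y to its left, z up, the work surface at z = 0. Lengths are in m, angles in rad, forces in N, time in s.
With the tool pointing down it reaches from about 0.25 to 0.775 m from the base axis. Payload 4 kg.
Tool frame: the origin (TCP) lies between the finger pads; the fingertips stand 25 mm ahead of it and the grasp point (between the pads) lies 6 mm ahead of it (robot.tip_reach is the distance from the TCP to the fingertips, in m); z points along the fingers, y is the line along which they close (so a half turn about z gives the same grasp; the last joint's range is limited). The gripper opens to 94 mm and grips with 3 to 60 N. Pads are 16 mm wide; open, the fingers measure 119 mm over their backs; the gripper's body (75 mm by 177 mm) begins 78 mm behind the grasp point.
Start: joints at [-1.386, 0.087, 1.371, -0, 1.684, -0.103], TCP at [0.156, -0.527, 0.231] pointing down, gripper open.
Joint ranges: [-3.1, 3.1], [-0.76, 2.03], [0.27, 2.55], [-1.08, 4.22], [0.17, 2.65], [-2.57, 2.57]. Speed limits (rad/s): [2.79, 2.79, 3.14, 3.14, 3.14, 3.14].

### API

Orientations are given as [roll, pitch, yaw] about the fixed x, y, z axes, in that order (R = Rz(yaw) Ry(pitch) Rx(roll)).
In Python, from bench import sensors, snapshot, camera_info, ticket, robot gives the robot as it stands.
- The arm moves only by the tool arm_command, never from a script. Its argument "plan" is a list of rows, each an object with "grip": the closure, from -1 (fully open) to 1 (shut); "slide": the shift along the tool's x, y, z normalised to -1 to 1, where 1 is 500 mm, a list of three; "spin": the turn about the tool's z normalised to -1 to 1, where 1 is 5 degrees. A call has 1 to 10 rows; each row shifts and turns the commanded pose from where the row before left it, along the tool's axes as they then stand; what a row does not reach is not made up. A row lasts 1/8 s, in which the tool goes at most 62.5 mm and 10.7 degrees, less where a joint would pass 70% of its speed; a pose out of reach is approached as far as the arm can. A call with a number of a shift or a turn outside -1 to 1 is refused whole. A call with a gripper value outside its range is refused whole. The fingers move at their own pace and stop on an object; the grip force is fixed at half the most. Time passes only in rows, so rows that do not move let the fingers close. It gives the time, the measured TCP pose, the force, the opening and the grip force at its end, in the units of the state.
- sensors.get_obs(): the state, without advancing time (a new reading comes with each control period).
- snapshot(name): name is "scene" or "side" or "wrist"; returns the picture (420x560x3 uint8, red, green, blue); there is no depth.
- camera_info(name): a dict with "fx", "fy", "cx", "cy" (pixels), "k1" (the pictures are not rectified: a ray, as slopes to the right and down, at radius r is drawn at 1 + k1 r^2 times it, then the intrinsics apply), "position" and "rotation" of the camera in the world. Camera axes: x right, y up, looking along -z (the intrinsics and any distortion apply to the point x, -y, -z); pixel columns grow to the right and rows downward; lengths in m; the calibration is good to about 2 mm. A picture is of the moment at which its call begins: read the wrist's pose just before it. camera_info takes no time and is no camera call; for the wrist camera it gives the pose at the moment of the call.
- ticket.close_job(): hands the job in; it is judged then, once.
The state is a dict: "time": time; "joint_positions": joint angles; "qvel": joint speeds; "joint_torque": joint torques, N m; "tool_pos": TCP position; "ee_rot": TCP orientation; "wrist_force": force on the tool from outside, world axes, zero at the start; "wrist_torque": the same for the moment, N m; "width": finger opening in m; "finger_force": force on a finger pad.
Only numpy, scipy, OpenCV 4.12 (cv2) and the standard library are available. Lean on these libraries where they do the work, as an engineer would, in place of code of your own. Each camera call takes 0.05 s, during which the arm holds its last target. There are 200 camera calls.

## Working session

There is one attempt and no reset: what is moved stays moved. The work goes in short steps, Python scripts to look and compute and a tool call to move; the robot and the scene stay as the last step left them, time stands still between calls to the robot, and variables do not carry over. Pictures are saved under pics/ and viewed, at most 14 in all, crops included, and the job is handed in when it is done.

Besides the shell and the picture viewer there is one more tool, called after "Emit:" in YAML: its name, and indented under it one key for each argument. arm_command: Moves the arm, as the interface text tells. Scaled input: -1 to 1 covers 500 mm each way for a shift and 5 degrees each way for a turn. Its arguments: {"type":"object","properties":{"plan":{"type":"array","items":{"type":"object","properties":{"grip":{"type":"number"},"slide":{"type":"array","items":{"type":"number"}},"spin":{"type":"number"}}}}},"required":["plan"]}

```bash
ls; mkdir -p pics
python3 - <<'E'
from bench import sensors, snapshot, camera_info, robot
import cv2
o=sensors.get_obs(); print(o)
for n in("scene","side"):
    im=snapshot(n); cv2.imwrite(f"pics/{n}0.png",im[:,:,::-1]); print(n,camera_info(n))
print(camera_info("wrist"), [a for a in dir(robot) if a[0]!='_'])
E
```

```text
pics
{'time': 0.0, 'joint_positions': array([-1.38609750e+00,  8.79154672e-02,  1.37224876e+00, -1.81494895e-05,
        1.68361892e+00, -1.03092564e-01]), 'qvel': array([ 4.21741962e-04,  2.24978182e-03,  1.64334295e-05,  6.96992294e-04,
        7.77603843e-04, -6.98253938e-04]), 'joint_torque': array([ 5.21096536e-04, -3.40175521e+01, -3.02429402e+01,  7.16915075e-02,
        3.29190481e-02, -1.51957752e-04]), 'tool_pos': array([ 0.15600983, -0.52688247,  0.22932853]), 'ee_rot': array([-3.13941193e+00, -2.07481722e-04,  2.87789138e-01]), 'wrist_force': array([ 1.04760935,  0.6240253 , -0.13458986]), 'wrist_torque': array([ 0.02013815,  0.01123381, -0.02417591]), 'finger_force': 0.0, 'width': 0.09420132907740339}
scene {'fx': 444.67378950967566, 'fy': 444.67378950967566, 'cx': 283.09540748015513, 'cy': 209.4286800644382, 'k1': -0.09576325479763524, 'position': array([ 0.04109825, -0.84242232,  1.05574711]), 'rotation': array([ 0.75223659,  0.00476978, -0.52347567])}
side {'fx': 517.6471601914111, 'fy': 517.6471601914111, 'cx': 280.5271090903918, 'cy': 212.2952852663362, 'k1': -0.1868251799628195, 'position': array([-0.13125419,  0.95708252,  1.2478419 ]), 'rotation': array([ 0.81688084, -0.00885605, -2.60706569])}
{'fx': 347.9329294696961, 'fy': 347.9329294696961, 'cx': 278.28624580852886, 'cy': 207.62678786750192, 'k1': 0.00029441349763049523, 'position': array([ 0.23217912, -0.50430639,  0.38431805]), 'rotation': array([-2.72405445e-01,  8.23592106e-04, -1.28233639e+00])} ['IKError', 'tip_reach']
```

View pics/scene0.png

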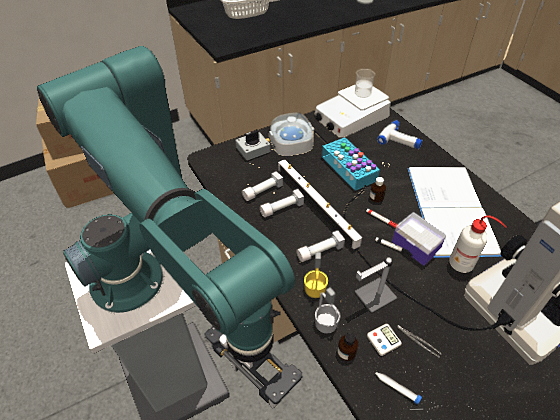

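View pics/side0.png

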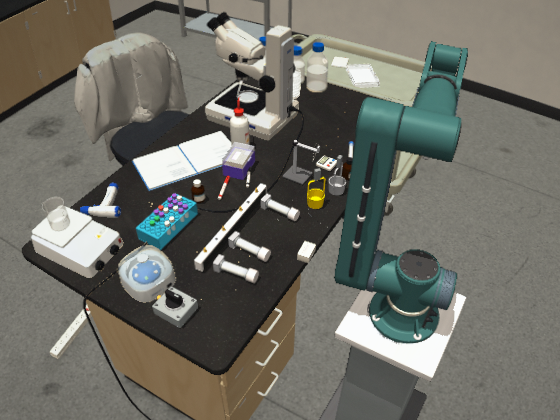

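Scene view: three columns, with caps at about (249,193), (267,209), (305,253) and feet toward the bar running (283,163)–(357,242). The valve is at (253,145) and the hook stand at (376,293). There are two cups: yellow (316,285), the look-alike, and steel with a grey tab (326,318), the one meant. The side view agrees: steel cup at (337,187), yellow at (316,198).

```bash
cat > h.py <<'E'
import numpy as np, cv2
from scipy.spatial.transform import Rotation as R
from bench import sensors, snapshot, camera_info
def K(c): return np.array([[c['fx'],0,c['cx']],[0,c['fy'],c['cy']],[0,0,1.]]), np.array([c['k1'],0,0,0.])
def Rm(c):
    return R.from_euler('xyz',c['rotation']).as_matrix() if np.ndim(c['rotation'])==1 else np.array(c['rotation'])
def ray(c,p):
    k,d=K(c); q=cv2.undistortPoints(np.array([[p]],float),k,d)[0,0]
    return np.array(c['position']), Rm(c)@np.array([q[0],-q[1],-1])
def onz(c,p,z):
    o,v=ray(c,p); return o+v*(z-o[2])/v[2]
def proj(c,P):
    q=(Rm(c).T@(np.atleast_2d(P)-c['position']).T).T; q=q*[1,-1,-1]
    k,d=K(c); return cv2.projectPoints(q.reshape(-1,1,3),np.zeros(3),np.zeros(3),k,d)[0][:,0]
def tri(*cp):
    A=0;b=0
    for c,p in cp:
        o,v=ray(c,p); v=v/np.linalg.norm(v); M=np.eye(3)-np.outer(v,v); A=A+M; b=b+M@o
    return np.linalg.solve(A,b)
E
python3 - <<'E'
from h import *
np.set_printoptions(precision=3,suppress=True)
s,d=camera_info('scene'),camera_info('side')
for n,a,b,z in [('capA',(249,193),(252,274),.02),('footA',(277,180),(220,262),.02),('capB',(267,209),(265,254),.02),('footB',(297,198),(235,241),.02),('capC',(305,253),(295,213),.02),('footC',(338,241),(267,201),.02),
 ('bar0',(283,163),(200,265),.05),('bar1',(357,242),(265,188),.05),('valve',(253,145),(174,307),.04),('hookbase',(376,293),(298,175),.01),('cup',(326,318),(337,187),.03),('yel',(316,285),(316,198),.03),('carton',(0,0),(306,252),.02),('timer',(384,340),(326,162),.02)]:
    print(n,tri((s,a),(d,b)),onz(s,a,z),onz(d,b,z))
E
```

```text
capA [0.458 0.115 0.026] [0.461 0.121 0.02 ] [0.459 0.111 0.02 ]
footA [0.57  0.125 0.024] [0.572 0.129 0.02 ] [0.572 0.122 0.02 ]
capB [0.471 0.022 0.024] [0.478 0.027 0.02 ] [0.469 0.019 0.02 ]
footB [0.585 0.021 0.02 ] [0.586 0.021 0.02 ] [0.583 0.022 0.02 ]
capC [ 0.481 -0.19   0.028] [ 0.489 -0.184  0.02 ] [ 0.481 -0.197  0.02 ]
footC [ 0.596 -0.197  0.023] [ 0.599 -0.195  0.02 ] [ 0.596 -0.199  0.02 ]
bar0 [0.616 0.174 0.037] [0.616 0.165 0.05 ] [0.6   0.184 0.05 ]
bar1 [ 0.632 -0.239  0.038] [ 0.628 -0.245  0.05 ] [ 0.621 -0.226  0.05 ]
valve [0.587 0.337 0.021] [0.578 0.316 0.04 ] [0.574 0.347 0.04 ]
hookbase [ 0.584 -0.396  0.011] [ 0.589 -0.394  0.01 ] [ 0.579 -0.395  0.01 ]
cup [ 0.419 -0.395  0.023] [ 0.42  -0.397  0.03 ] [ 0.413 -0.387  0.03 ]
yel [ 0.453 -0.297  0.027] [ 0.453 -0.299  0.03 ] [ 0.45  -0.293  0.03 ]
carton [0.031 0.488 0.672] [-0.143  2.567  0.02 ] [ 0.361 -0.056  0.02 ]
timer [ 0.521 -0.518  0.013] [ 0.516 -0.52   0.02 ] [ 0.52  -0.511  0.02 ]
```

Emit:
arm_command:
  plan:
    - {"spin": 1, "slide": [0, 0, -0.04], "grip": -1}
    - {"spin": 1, "slide": [0, 0, -0.04], "grip": -1}
    - {"spin": 1, "slide": [0, 0, -0.04], "grip": -1}
    - {"spin": 0.3, "slide": [0, 0, -0.02], "grip": -1}
    - {"slide": [0.053, -0.105, 0], "grip": -1}
    - {"slide": [0.053, -0.105, 0], "grip": -1}
    - {"slide": [0.053, -0.105, 0], "grip": -1}
    - {"slide": [0.053, -0.105, 0], "grip": -1}
    - {"slide": [0.053, -0.105, 0], "grip": -1}
    - {"slide": [0.053, -0.105, 0], "grip": -1}

```text
invalid input at $.plan[4]: expected keys grip, slide, spin
```

Emit:
arm_command:
  plan:
    - {"slide": [0.053, -0.105, 0], "grip": -1}
    - {"slide": [0.053, -0.105, 0], "grip": -1}
    - {"slide": [0.053, -0.105, 0], "grip": -1}
    - {"slide": [0.053, -0.105, 0], "grip": -1}
    - {"slide": [0, 0, 0], "grip": -1}
    - {"slide": [0, 0, 0], "grip": -1}
    - {"slide": [0, 0, 0], "grip": -1}

```text
invalid input at $.plan[0]: expected keys grip, slide, spin
```

Run:
```python
from h import *
import pickle
o=sensors.get_obs(); c=camera_info('wrist'); im=snapshot('wrist'); cv2.imwrite("pics/w1.png",im[:,:,::-1]); pickle.dump(c,open('w1.pkl','wb'))
print(o['tool_pos'],o['ee_rot'],c['position'],c['rotation'])
```

```text
[ 0.15604018 -0.5269483   0.2294367 ] [-3.13965981e+00 -1.77062680e-04  2.87832210e-01] [ 0.23217912 -0.50430639  0.38431805] [-2.72405445e-01  8.23592106e-04 -1.28233639e+00]
```

View pics/w1.png

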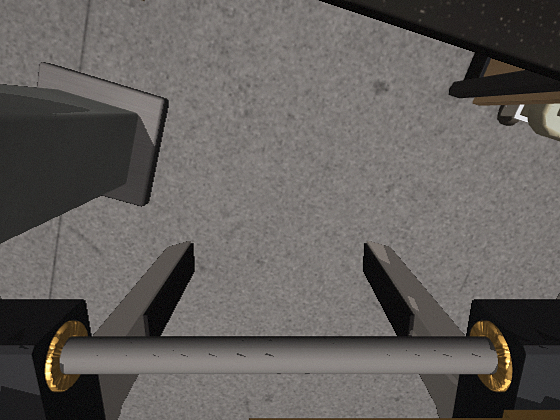

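The rows need all three keys, so the arm has not moved. This picture shows only the floor, with the fingers at about (180,260) and (375,260). I'm resending with complete rows.

Emit:
arm_command:
  plan:
    - {"spin": 1, "slide": [0, 0, -0.04], "grip": -1}
    - {"spin": 1, "slide": [0, 0, -0.04], "grip": -1}
    - {"spin": 1, "slide": [0, 0, -0.04], "grip": -1}
    - {"spin": 0.3, "slide": [0, 0, -0.02], "grip": -1}
    - {"spin": 0, "slide": [0.053, -0.105, 0], "grip": -1}
    - {"spin": 0, "slide": [0.053, -0.105, 0], "grip": -1}
    - {"spin": 0, "slide": [0.053, -0.105, 0], "grip": -1}
    - {"spin": 0, "slide": [0.053, -0.105, 0], "grip": -1}
    - {"spin": 0, "slide": [0.053, -0.105, 0], "grip": -1}
    - {"spin": 0, "slide": [0.053, -0.105, 0], "grip": -1}

```text
time: 1.4
tool_pos: [0.3154, -0.2105, 0.3]
ee_rot: [-3.141, 0.0, -0.0]
wrist_force: [0.7, -0.1, 0.0]
width: 0.0939
finger_force: 0.0
```

Emit:
arm_command:
  plan:
    - {"spin": 0, "slide": [0.053, -0.105, 0], "grip": -1}
    - {"spin": 0, "slide": [0.053, -0.105, 0], "grip": -1}
    - {"spin": 0, "slide": [0.053, -0.105, 0], "grip": -1}
    - {"spin": 0, "slide": [0.053, -0.105, 0], "grip": -1}
    - {"spin": 0, "slide": [0, 0, 0], "grip": -1}
    - {"spin": 0, "slide": [0, 0, 0], "grip": -1}
    - {"spin": 0, "slide": [0, 0, 0], "grip": -1}

```text
time: 2.28
tool_pos: [0.4208, -0.0038, 0.3004]
ee_rot: [3.141, 0.0, -0.003]
wrist_force: [0.5, -0.1, 0.4]
width: 0.0943
finger_force: 0.0
```

Run:
```python
from h import *
import pickle
o=sensors.get_obs(); c=camera_info('wrist'); im=snapshot('wrist'); cv2.imwrite("pics/w2.png",im[:,:,::-1]); pickle.dump(c,open('w2.pkl','wb'))
print(o['tool_pos'],o['ee_rot'],c['position'],c['rotation'],o['time'])
```

```text
[ 0.4208084  -0.00375869  0.30040214] [ 3.14113899e+00  1.73079446e-04 -2.63124324e-03] [ 0.50015448 -0.00317077  0.45524126] [-0.27246671 -0.00169663 -1.572745  ] 2.275
```

View pics/w2.png

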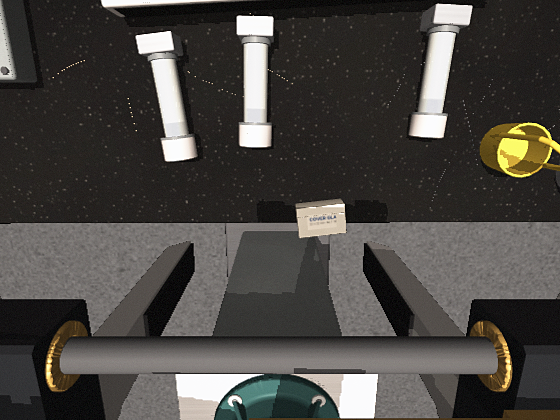

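Wrist view: columns A (cap (179,148), foot (156,43)), B (cap (255,135), foot (255,27)) and C (cap (428,125), foot (449,15)). The carton is at (321,218) and the yellow cup at (515,150). The bar is cut off at the top, so I'm shifting forward and up.

Emit:
arm_command:
  plan:
    - {"spin": 0, "slide": [0.07, 0, -0.05], "grip": -1}
    - {"spin": 0, "slide": [0.07, 0, -0.05], "grip": -1}
    - {"spin": 0, "slide": [0, 0, 0], "grip": -1}
    - {"spin": 0, "slide": [0, 0, 0], "grip": -1}
    - {"spin": 0, "slide": [0, 0, 0], "grip": -1}

```text
time: 2.95
tool_pos: [0.49, -0.0028, 0.35]
ee_rot: [-3.142, 0.001, -0.001]
wrist_force: [-0.3, 0.2, 0.5]
width: 0.0939
finger_force: 0.0
```

Run:
```python
from h import *
import pickle
o=sensors.get_obs(); c=camera_info('wrist'); im=snapshot('wrist'); cv2.imwrite("pics/w3.png",cv2.resize(im[:300,:,::-1],None,fx=1.42,fy=1.42,interpolation=cv2.INTER_CUBIC)); cv2.imwrite("pics/w3raw.png",im[:,:,::-1]);pickle.dump(c,open('w3.pkl','wb'))
print(o['tool_pos'],o['ee_rot'],c['position'],c['rotation'],o['time'])
c=pickle.load(open('w2.pkl','rb'))
for p in [(178.5,148),(156,43),(255,135),(255,27),(428,125),(449,15)]: print(onz(c,p,.02))
```

```text
[ 0.49004828 -0.00282723  0.34997238] [-3.14158404e+00  1.06428113e-03 -1.09050533e-03] [ 0.56953451 -0.00218628  0.50473677] [-2.73354912e-01 -1.22350868e-03 -1.57122344e+00] 2.95
[0.45553801 0.11979949 0.02      ]
[0.57484542 0.13614126 0.02      ]
[0.47114418 0.02472237 0.02      ]
[0.59130142 0.02232253 0.02      ]
[ 0.4826616  -0.18634883  0.02      ]
[ 0.60318559 -0.19625412  0.02      ]
```

View pics/w3.png

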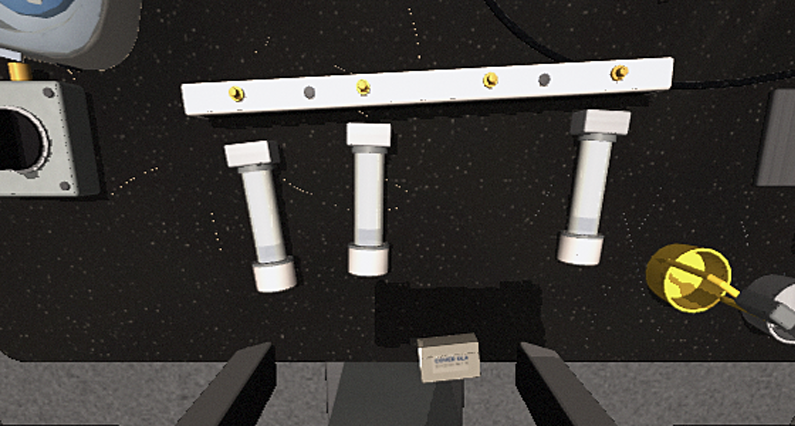

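Run:
```python
from h import *
import pickle
np.set_printoptions(precision=4,suppress=True)
c=pickle.load(open('w3.pkl','rb'))
f=lambda p,z: onz(c,(np.array(p)+.5)/1.42-.5,z)
a,b=f((187,115),.05),f((673,88),.05); t=(a-b)/np.linalg.norm(a-b); n=np.array([t[1],-t[0],0])
print('bar',a,b,np.linalg.norm(a-b),'yaw',np.degrees(np.arctan2(n[1],n[0])),'nx',n)
for nm,l,r,cap in [('A',(224,147),(271,142),(276,275)),('B',(347,125),(391,123),(368.5,260)),('C',(586,112),(630,112),(581,247))]:
    L,Rr=f(l,.04),f(r,.04); m=(L+Rr)/2; C=f(cap,.02)
    v=m-C; print(nm,'edge',L,Rr,np.linalg.norm(L-Rr),'gap',(a-m)@n,'cap',C,'len',np.linalg.norm(v[:2]),'yaw',np.degrees(np.arctan2(v[1],v[0])))
```

```text
bar [0.6043 0.1779 0.05  ] [ 0.6259 -0.2404  0.05  ] 0.4187841517119857 yaw 2.960147438899086 nx [0.9987 0.0516 0.    ]
A edge [0.5778 0.1516 0.04  ] [0.5821 0.109  0.04  ] 0.04283241112641405 gap 0.026682789031908904 cap [0.4547 0.1175 0.02  ] len 0.1259629783957431 yaw 5.834060096722653
B edge [0.5966 0.0403 0.04  ] [0.5983 0.0011 0.04  ] 0.039235631809969314 gap 0.01493904312516987 cap [0.47   0.0241 0.02  ] len 0.12745984754799597 yaw -1.5219921165922174
C edge [ 0.6074 -0.1715  0.04  ] [ 0.6074 -0.2105  0.04  ] 0.038970832801507045 gap 0.01591244509987853 cap [ 0.483  -0.1869  0.02  ] len 0.12446449360797483 yaw -1.8764546949694993
```

The bar measures 419 mm, yaw 2.96°. The column lengths come out close to 126 mm from foot to cap middle, which agrees with the sizes given. I'm starting with column B.

Emit:
arm_command:
  plan:
    - {"spin": 0.26, "slide": [-0.019, -0.027, 0.115], "grip": -0.4}
    - {"spin": 0, "slide": [-0.019, -0.027, 0.115], "grip": -0.4}
    - {"spin": 0, "slide": [0, 0, 0.115], "grip": -0.4}
    - {"spin": 0, "slide": [0, 0, 0.115], "grip": -0.4}
    - {"spin": 0, "slide": [0, 0, 0.07], "grip": -0.4}
    - {"spin": 0, "slide": [0, 0, 0.06], "grip": -0.4}
    - {"spin": 0, "slide": [0, 0, 0.04], "grip": -0.4}
    - {"spin": 0, "slide": [0, 0, 0.012], "grip": -0.4}
    - {"spin": 0, "slide": [0, 0, 0], "grip": -0.4}
    - {"spin": 0, "slide": [0, 0, 0], "grip": -0.4}

```text
time: 4.25
tool_pos: [0.4733, 0.0247, 0.0307]
ee_rot: [3.141, -0.002, -0.023]
wrist_force: [0.5, 0.2, 0.5]
width: 0.0658
finger_force: 0.0
```

Emit:
arm_command:
  plan:
    - {"spin": 0, "slide": [0, 0, 0], "grip": 1}
    - {"spin": 0, "slide": [0, 0, 0], "grip": 1}
    - {"spin": 0, "slide": [0, 0, 0], "grip": 1}
    - {"spin": 0, "slide": [0, 0, 0], "grip": 1}
    - {"spin": 0, "slide": [0, 0, 0], "grip": 1}
    - {"spin": 0, "slide": [0, 0, 0], "grip": 1}

```text
time: 5.0
tool_pos: [0.4727, 0.0247, 0.0297]
ee_rot: [3.141, -0.0, -0.023]
wrist_force: [0.2, 0.5, 1.6]
width: 0.0396
finger_force: 30.0
```

Emit:
arm_command:
  plan:
    - {"spin": -0.43, "slide": [0, 0, 0], "grip": 1}
    - {"spin": -0.43, "slide": [0, 0, 0], "grip": 1}
    - {"spin": 0, "slide": [0.01, 0, 0], "grip": 1}
    - {"spin": 0, "slide": [0.01, 0, 0], "grip": 1}
    - {"spin": 0, "slide": [0.006, 0, 0], "grip": 1}
    - {"spin": 0, "slide": [0.006, 0, 0], "grip": 1}
    - {"spin": 0, "slide": [0, 0, 0], "grip": 1}
    - {"spin": 0, "slide": [0, 0, 0], "grip": 1}

```text
time: 6.0
tool_pos: [0.4857, 0.0255, 0.0296]
ee_rot: [3.141, 0.007, 0.052]
wrist_force: [-8.6, -0.6, 10.1]
width: 0.0396
finger_force: 30.0
```

Emit:
arm_command:
  plan:
    - {"spin": 0, "slide": [-0.0055, 0, -0.0218], "grip": 1}
    - {"spin": 0, "slide": [-0.0006, 0, -0.0213], "grip": 1}
    - {"spin": 0, "slide": [0.0014, 0, -0.0207], "grip": 1}
    - {"spin": 0, "slide": [0.0033, 0, -0.0199], "grip": 1}
    - {"spin": 0, "slide": [0.0052, 0, -0.019], "grip": 1}
    - {"spin": 0, "slide": [0.0071, 0, -0.0179], "grip": 1}
    - {"spin": 0, "slide": [0, 0, 0], "grip": 1}
    - {"spin": 0, "slide": [0, 0, 0], "grip": 1}

```text
time: 7.0
tool_pos: [0.4926, 0.0258, 0.0898]
ee_rot: [3.141, 0.004, 0.052]
wrist_force: [-5.9, -0.8, -0.9]
width: 0.0395
finger_force: 30.0
```

Run:
```python
from h import *
im=snapshot('side'); im2=snapshot('scene')
a=cv2.resize(im[180:300,180:320,::-1],None,fx=3,fy=3); b=cv2.resize(im2[140:260,230:370,::-1],None,fx=3,fy=3)
cv2.imwrite("pics/t1.png",np.hstack([a[:, :390],b[:, :405]]))
```

```text
(no output)
```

View pics/t1.png

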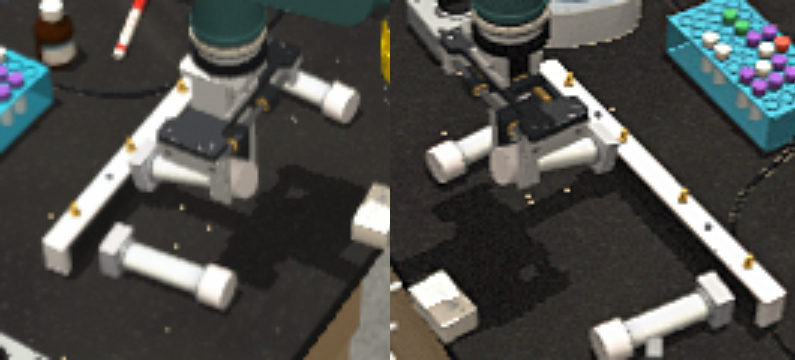

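Run:
```python
from h import *
np.set_printoptions(precision=3,suppress=True)
o=sensors.get_obs(); print(o['wrist_torque'],o['wrist_force'])
n=np.array([.9987,.0516,0]); cap=np.array([.4926,.0258,.0838])
for th in (0,15,30):
    t=np.radians(th); f=cap+116e-3*(np.cos(t)*n-np.array([0,0,np.sin(t)]))
    for nm in('side','scene'):
        p=proj(camera_info(nm),np.array([cap,f])); q=(p-([180,180] if nm=='side' else [230,140]))*3+([0,0] if nm=='side' else [390,0]); print(th,nm,q.tolist())
```

```text
[-0.128  1.234 -0.086] [-7.039 -0.761  0.822]
0 side [[231.60620190106567, 175.8795657729173], [136.91875304477557, 138.69572080014316]]
0 scene [[512.1703070334108, 160.26145877390326], [604.6568419729279, 118.1918911867732]]
15 side [[231.60620190106567, 175.8795657729173], [141.823481094002, 159.70236335247466]]
15 scene [[512.1703070334108, 160.26145877390326], [600.9451016205462, 139.89791763672275]]
30 side [[231.60620190106567, 175.8795657729173], [152.47829381376374, 181.32861802530888]]
30 scene [[512.1703070334108, 160.26145877390326], [591.6035411007012, 162.38089520724495]]
```

The picture shows B's foot at about (145,165) left and (600,145) right. That fits roughly 18° of tilt instead of 30°, so the full-width pads resist pivoting and the foot creeps up the bar. I'll lower it and regrip on the very end of the cap, where there is less contact and so less pivot friction.

Emit:
arm_command:
  plan:
    - {"spin": 0, "slide": [-0.0071, 0, 0.0179], "grip": 1}
    - {"spin": 0, "slide": [-0.0052, 0, 0.019], "grip": 1}
    - {"spin": 0, "slide": [-0.0033, 0, 0.0199], "grip": 1}
    - {"spin": 0, "slide": [-0.0014, 0, 0.0207], "grip": 1}
    - {"spin": 0, "slide": [0.0006, 0, 0.0213], "grip": 1}
    - {"spin": 0, "slide": [0.0015, 0, 0.0218], "grip": 1}
    - {"spin": 0, "slide": [0, 0, 0], "grip": 1}
    - {"spin": 0, "slide": [0, 0, 0], "grip": 1}
    - {"spin": 0, "slide": [0, 0, 0], "grip": -0.4}
    - {"spin": 0, "slide": [0, 0, 0], "grip": -0.4}

```text
time: 8.35
tool_pos: [0.4867, 0.0255, 0.0291]
ee_rot: [3.142, -0.0, 0.052]
wrist_force: [-0.0, 0.7, -0.3]
width: 0.0562
finger_force: 0.0
```

Emit:
arm_command:
  plan:
    - {"spin": 0, "slide": [-0.016, 0, 0], "grip": -0.4}
    - {"spin": 0, "slide": [-0.016, 0, 0], "grip": -0.4}
    - {"spin": 0, "slide": [0, 0, 0], "grip": -0.4}
    - {"spin": 0, "slide": [0, 0, 0], "grip": 1}
    - {"spin": 0, "slide": [0, 0, 0], "grip": 1}
    - {"spin": 0, "slide": [0, 0, 0], "grip": 1}
    - {"spin": 0, "slide": [0, 0, 0], "grip": 1}
    - {"spin": 0, "slide": [0, 0, 0], "grip": 1}

```text
time: 9.35
tool_pos: [0.4707, 0.0246, 0.0295]
ee_rot: [3.141, -0.0, 0.052]
wrist_force: [-0.0, -0.5, 0.3]
width: 0.0389
finger_force: 30.0
```

Emit:
arm_command:
  plan:
    - {"spin": 0, "slide": [0.003, 0, 0], "grip": 1}
    - {"spin": 0, "slide": [-0.0024, 0, -0.0236], "grip": 1}
    - {"spin": 0, "slide": [-0.0004, 0, -0.0232], "grip": 1}
    - {"spin": 0, "slide": [0.0018, 0, -0.0225], "grip": 1}
    - {"spin": 0, "slide": [0.0038, 0, -0.0217], "grip": 1}
    - {"spin": 0, "slide": [0, 0, 0], "grip": 1}
    - {"spin": 0, "slide": [0, 0, 0], "grip": 1}

```text
time: 10.22
tool_pos: [0.4735, 0.0248, 0.0749]
ee_rot: [3.141, -0.0, 0.052]
wrist_force: [0.4, 0.6, -2.9]
width: 0.0389
finger_force: 30.0
```

```bash
cat > look.py <<'E'
from h import *
import sys
name,s=sys.argv[1],float(sys.argv[2])  # s: pivot distance from the underside; third: offset of the pivot ahead of the grasp
off=float(sys.argv[3])
np.set_printoptions(precision=3,suppress=True)
o=sensors.get_obs(); print(o['tool_pos'],o['wrist_torque'],o['wrist_force'],o['width'])
n=np.array([.9987,.0516,0]); cap=o['tool_pos']-[0,0,.006]+n*off
out=[]
for nm in('side','scene'):
    c=camera_info(nm); im=snapshot(nm)[:,:,::-1]; p0=proj(c,cap+.05*n)[0].astype(int)-[65,60]
    b=cv2.resize(im[p0[1]:p0[1]+120,p0[0]:p0[0]+130],None,fx=3,fy=3)
    for th,col in((0,(0,0,255)),(20,(0,255,0)),(40,(255,0,0)),(60,(0,255,255)),(90,(255,0,255))):
        t=np.radians(th); f=cap+(s-.01)*(np.cos(t)*n-np.array([0,0,np.sin(t)]))
        cv2.circle(b,tuple(((proj(c,f)[0]-p0)*3).astype(int).tolist()),2,col,-1)
    out.append(b)
cv2.imwrite(f"pics/{name}.png",np.hstack(out))
E
python3 look.py t2 .1365 .0045
```

```text
[0.474 0.025 0.075] [ 0.005 -0.017 -0.027] [ 0.384  0.598 -2.91 ] 0.038902721530593244
```

View pics/t2.png

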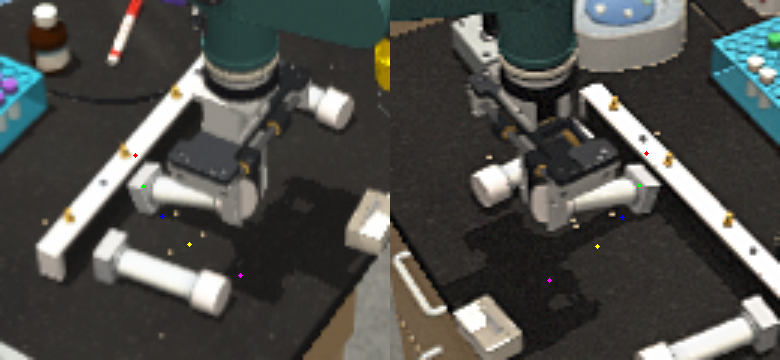

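Now the foot sits at the 20° marker, (143,186) left and (640,186) right, so pivoting works. Continuing the arc.

Emit:
arm_command:
  plan:
    - {"spin": 0, "slide": [0.0079, 0, -0.0207], "grip": 1}
    - {"spin": 0, "slide": [0.0089, 0, -0.0195], "grip": 1}
    - {"spin": 0, "slide": [0.0099, 0, -0.0182], "grip": 1}
    - {"spin": 0, "slide": [0.0117, 0, -0.0168], "grip": 1}
    - {"spin": 0, "slide": [0.0135, 0, -0.0152], "grip": 1}
    - {"spin": 0, "slide": [0.0152, 0, -0.0135], "grip": 1}
    - {"spin": 0, "slide": [0, 0, 0], "grip": 1}
    - {"spin": 0, "slide": [0, 0, 0], "grip": 1}

```text
time: 11.32
tool_pos: [0.5083, 0.0265, 0.1282]
ee_rot: [3.141, -0.004, 0.052]
wrist_force: [0.2, 0.1, 3.3]
width: 0.0395
finger_force: 30.0
```

```bash
python3 look.py t3 .1365 .0045
```

```text
[0.508 0.027 0.128] [ 0.01  -0.232  0.049] [0.168 0.069 3.314] 0.03953191869140444
```

View pics/t3.png

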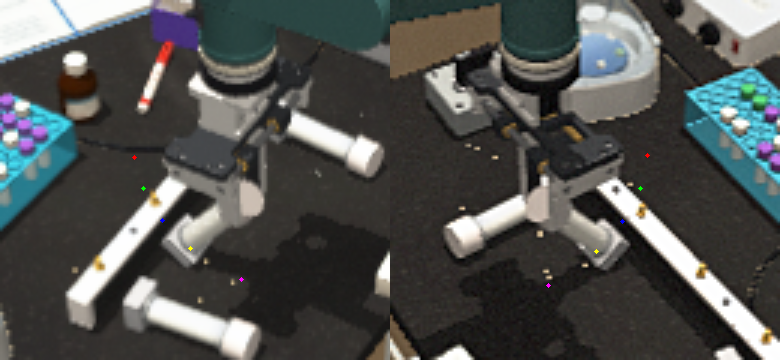

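B is now at about 57°, with its foot down but roughly 8 mm off the bar. I'm moving forward until it butts.

Emit:
arm_command:
  plan:
    - {"spin": 0, "slide": [0.006, 0, -0.002], "grip": 1}
    - {"spin": 0, "slide": [0.006, 0, 0], "grip": 1}
    - {"spin": 0, "slide": [0.006, 0, 0], "grip": 1}
    - {"spin": 0, "slide": [0.003, 0, 0], "grip": 1}
    - {"spin": 0, "slide": [0, 0, 0], "grip": 1}
    - {"spin": 0, "slide": [0, 0, 0], "grip": 1}

```text
time: 12.18
tool_pos: [0.515, 0.027, 0.1309]
ee_rot: [3.141, 0.005, 0.052]
wrist_force: [-11.6, -0.8, 18.7]
width: 0.0393
finger_force: 30.0
```

Emit:
arm_command:
  plan:
    - {"spin": 0, "slide": [0.0084, 0, -0.0134], "grip": 1}
    - {"spin": 0, "slide": [0.0196, 0, -0.008], "grip": 1}
    - {"spin": 0, "slide": [0.0206, 0, -0.0058], "grip": 1}
    - {"spin": 0, "slide": [0.0217, 0, -0.0038], "grip": 1}
    - {"spin": 0, "slide": [0, 0, 0], "grip": 1}
    - {"spin": 0, "slide": [0, 0, 0], "grip": 1}

```text
time: 12.92
tool_pos: [0.553, 0.0289, 0.1427]
ee_rot: [3.142, -0.0, 0.052]
wrist_force: [-1.2, 0.7, -1.6]
width: 0.0392
finger_force: 30.0
```

Emit:
arm_command:
  plan:
    - {"spin": 0, "slide": [0.0225, 0, -0.0018], "grip": 1}
    - {"spin": 0, "slide": [0.0232, 0, 0.0004], "grip": 1}
    - {"spin": 0, "slide": [0, 0, 0], "grip": 1}
    - {"spin": 0, "slide": [0, 0, 0], "grip": 1}

```text
time: 13.42
tool_pos: [0.5759, 0.0301, 0.1439]
ee_rot: [3.141, -0.001, 0.052]
wrist_force: [-0.7, -0.4, -1.6]
width: 0.0393
finger_force: 30.0
```

```bash
python3 look.py t4 .1365 .0045
```

```text
[0.576 0.03  0.144] [0.062 0.154 0.031] [-0.677 -0.359 -1.613] 0.039332998640972026
```

View pics/t4.png

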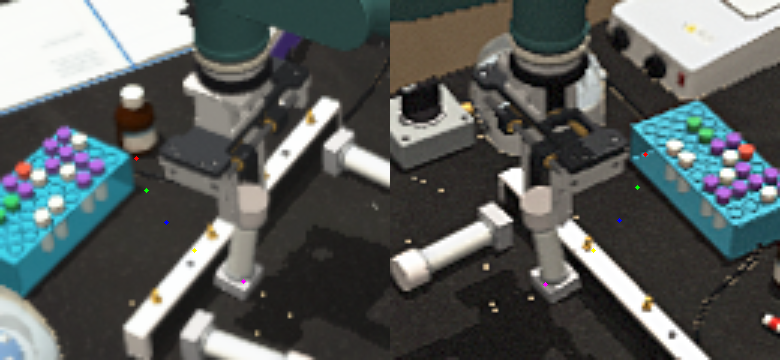

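Emit:
arm_command:
  plan:
    - {"spin": 0, "slide": [0.008, 0, 0], "grip": 1}
    - {"spin": 0, "slide": [0.008, 0, 0], "grip": 1}
    - {"spin": 0, "slide": [0.004, 0, 0], "grip": 1}
    - {"spin": 0, "slide": [0, 0, 0], "grip": 1}
    - {"spin": 0, "slide": [0, 0, 0], "grip": 1}

```text
time: 14.15
tool_pos: [0.5852, 0.0307, 0.144]
ee_rot: [-3.142, 0.0, 0.052]
wrist_force: [-2.3, -0.3, -1.3]
width: 0.0395
finger_force: 30.0
```

Emit:
arm_command:
  plan:
    - {"spin": 0, "slide": [0.004, 0, 0], "grip": 1}
    - {"spin": 0, "slide": [0, 0, 0.004], "grip": 1}
    - {"spin": 0, "slide": [0, 0, 0], "grip": 1}
    - {"spin": 0, "slide": [0, 0, 0], "grip": 1}

```text
time: 14.65
tool_pos: [0.5881, 0.0308, 0.1432]
ee_rot: [3.141, -0.003, 0.052]
wrist_force: [-2.0, 0.1, 3.5]
width: 0.0392
finger_force: 30.0
```

```bash
python3 look.py t5 .1365 .0045
```

```text
[0.588 0.031 0.143] [ 0.094  0.576 -0.003] [-2.016  0.078  3.526] 0.039234339824760614
```

View pics/t5.png

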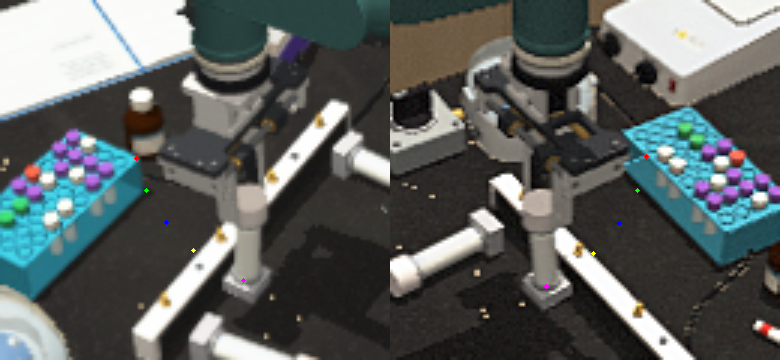

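B stands at the bar, magenta markers at (242,281) left and (546,287) right on its foot, with light contact in x and z. I'm releasing it and moving over A.

Emit:
arm_command:
  plan:
    - {"spin": 0, "slide": [0, 0, 0], "grip": -0.4}
    - {"spin": 0, "slide": [0, 0, 0], "grip": -0.4}
    - {"spin": 0, "slide": [0, 0, 0], "grip": -0.4}
    - {"spin": 0, "slide": [0, 0, -0.03], "grip": -0.4}
    - {"spin": 0, "slide": [0, 0, -0.09], "grip": -0.4}
    - {"spin": 0, "slide": [-0.0957, -0.0615, 0], "grip": -0.4}
    - {"spin": 0, "slide": [-0.0957, -0.0615, 0], "grip": -0.4}
    - {"spin": 0, "slide": [-0.0957, -0.0615, 0], "grip": -0.4}
    - {"spin": -0.6, "slide": [0, 0, 0.05], "grip": -0.4}
    - {"spin": 0, "slide": [0, 0, 0], "grip": -0.4}

```text
time: 16.0
tool_pos: [0.438, 0.1156, 0.1767]
ee_rot: [3.141, 0.002, 0.105]
wrist_force: [0.7, -0.5, -0.6]
width: 0.0659
finger_force: 0.0
```

Run:
```python
from h import *
import pickle
np.set_printoptions(precision=4,suppress=True)
o=sensors.get_obs(); print(o['tool_pos'],o['ee_rot'])
# expected outlines of B standing & A lying, against bright-pixel masks
c=camera_info('scene'); im=snapshot('scene'); n=np.array([.9987,.0516,0]); t=np.array([-n[1],n[0],0])
base=np.array([.5921,.0311,0])
for z in (.005,.015,.07,.126,.138):
    p=proj(c,base+[0,0,z])[0].astype(int); print(z,p,im[p[1],p[0]])
for nm in('scene','side'):
    c=camera_info(nm); im=snapshot(nm).astype(int)
    p=proj(c,base+[0,0,.126])[0]; y,x=int(p[1]),int(p[0])
    print(nm,p,[im[y,x+k].min() for k in range(-16,17,2)])
```

```text
[0.438  0.1156 0.1767] [3.1414 0.0016 0.1048]
0.005 [296 198] [67 66 64]
0.015 [296 196] [155 149 137]
0.07 [297 184] [152 144 134]
0.126 [297 171] [255 255 255]
0.138 [297 168] [252 253 251]
scene [297.5378 171.4177] [np.int64(18), np.int64(10), np.int64(12), np.int64(200), np.int64(255), np.int64(251), np.int64(151), np.int64(255), np.int64(255), np.int64(255), np.int64(255), np.int64(67), np.int64(33), np.int64(41), np.int64(40), np.int64(45), np.int64(39)]
side [229.1769 218.4242] [np.int64(48), np.int64(47), np.int64(49), np.int64(48), np.int64(46), np.int64(60), np.int64(177), np.int64(250), np.int64(251), np.int64(250), np.int64(216), np.int64(121), np.int64(252), np.int64(109), np.int64(130), np.int64(135), np.int64(135)]
```

Emit:
arm_command:
  plan:
    - {"spin": 0, "slide": [0.004, 0, 0.1], "grip": -0.4}
    - {"spin": 0, "slide": [0, 0, 0.1], "grip": -0.4}
    - {"spin": 0, "slide": [0, 0, 0.064], "grip": -0.4}
    - {"spin": 0, "slide": [0, 0, 0.03], "grip": -0.4}
    - {"spin": 0, "slide": [0, 0, 0], "grip": -0.4}
    - {"spin": 0, "slide": [0, 0, 0], "grip": 1}
    - {"spin": 0, "slide": [0, 0, 0], "grip": 1}
    - {"spin": 0, "slide": [0, 0, 0], "grip": 1}
    - {"spin": 0, "slide": [0, 0, 0], "grip": 1}
    - {"spin": 0, "slide": [0, 0, 0], "grip": 1}

```text
time: 17.4
tool_pos: [0.4419, 0.1158, 0.0312]
ee_rot: [-3.141, -0.002, 0.105]
wrist_force: [-0.2, -0.1, 5.8]
width: 0.0392
finger_force: 30.0
```

Emit:
arm_command:
  plan:
    - {"spin": 0.3, "slide": [0, 0, 0], "grip": 1}
    - {"spin": 0.3, "slide": [0, 0, 0], "grip": 1}
    - {"spin": 0, "slide": [0.016, 0, 0], "grip": 1}
    - {"spin": 0, "slide": [0.016, 0, 0], "grip": 1}
    - {"spin": 0, "slide": [0.014, 0, 0], "grip": 1}
    - {"spin": 0, "slide": [0.006, 0, 0], "grip": 1}
    - {"spin": 0, "slide": [0.004, 0, 0], "grip": 1}
    - {"spin": 0, "slide": [0, 0, 0], "grip": 1}
    - {"spin": 0, "slide": [0, 0, 0], "grip": 1}

```text
time: 18.52
tool_pos: [0.4658, 0.117, 0.0311]
ee_rot: [3.141, 0.008, 0.053]
wrist_force: [-11.2, -1.6, 14.9]
width: 0.0393
finger_force: 30.0
```

Emit:
arm_command:
  plan:
    - {"spin": 0, "slide": [-0.0054, 0, -0.0236], "grip": 1}
    - {"spin": 0, "slide": [-0.0004, 0, -0.0232], "grip": 1}
    - {"spin": 0, "slide": [0.0028, 0, -0.0225], "grip": 1}
    - {"spin": 0, "slide": [0.0048, 0, -0.0217], "grip": 1}
    - {"spin": 0, "slide": [0.0069, 0, -0.0207], "grip": 1}
    - {"spin": 0, "slide": [0, 0, 0], "grip": 1}
    - {"spin": 0, "slide": [0, 0, 0], "grip": 1}

```text
time: 19.4
tool_pos: [0.472, 0.1174, 0.0859]
ee_rot: [-3.141, 0.004, 0.052]
wrist_force: [-5.9, -0.0, -0.4]
width: 0.039
finger_force: 30.0
```

Emit:
arm_command:
  plan:
    - {"spin": 0, "slide": [0.0089, 0, -0.0195], "grip": 1}
    - {"spin": 0, "slide": [0.0109, 0, -0.0182], "grip": 1}
    - {"spin": 0, "slide": [0.0127, 0, -0.0168], "grip": 1}
    - {"spin": 0, "slide": [0, 0, 0], "grip": 1}
    - {"spin": 0, "slide": [0, 0, 0], "grip": 1}

```text
time: 20.02
tool_pos: [0.487, 0.1185, 0.1133]
ee_rot: [-3.141, 0.007, 0.053]
wrist_force: [-9.6, 1.0, 2.5]
width: 0.0395
finger_force: 30.0
```

Emit:
arm_command:
  plan:
    - {"spin": 0, "slide": [0.0135, 0, -0.0152], "grip": 1}
    - {"spin": 0, "slide": [0.0152, 0, -0.0135], "grip": 1}
    - {"spin": 0, "slide": [0.0168, 0, -0.0117], "grip": 1}
    - {"spin": 0, "slide": [0.0182, 0, -0.0099], "grip": 1}
    - {"spin": 0, "slide": [0, 0, 0], "grip": 1}
    - {"spin": 0, "slide": [0, 0, 0], "grip": 1}

```text
time: 20.78
tool_pos: [0.5217, 0.1198, 0.1384]
ee_rot: [3.141, -0.001, 0.052]
wrist_force: [-1.2, 0.0, -2.4]
width: 0.0393
finger_force: 30.0
```

Emit:
arm_command:
  plan:
    - {"spin": 0, "slide": [0.0195, 0, -0.0079], "grip": 1}
    - {"spin": 0, "slide": [0.0207, 0, -0.0059], "grip": 1}
    - {"spin": 0, "slide": [0.0217, 0, -0.0038], "grip": 1}
    - {"spin": 0, "slide": [0, 0, 0], "grip": 1}
    - {"spin": 0, "slide": [0, 0, 0], "grip": 1}

```text
time: 21.4
tool_pos: [0.553, 0.1213, 0.1468]
ee_rot: [3.141, -0.001, 0.052]
wrist_force: [-0.2, -0.2, -2.3]
width: 0.039
finger_force: 30.0
```

Emit:
arm_command:
  plan:
    - {"spin": 0, "slide": [0.02, 0, 0], "grip": 1}
    - {"spin": 0, "slide": [0.02, 0, 0], "grip": 1}
    - {"spin": 0, "slide": [0.016, 0, 0.001], "grip": 1}
    - {"spin": 0, "slide": [0, 0, 0], "grip": 1}
    - {"spin": 0, "slide": [0, 0, 0], "grip": 1}

```text
time: 22.02
tool_pos: [0.5806, 0.1228, 0.1463]
ee_rot: [3.141, -0.0, 0.052]
wrist_force: [-1.0, -0.7, -2.4]
width: 0.0366
finger_force: 29.1
```

```bash
python3 - <<'E'
from h import *
import subprocess
o=sensors.get_obs(); print(o['width'],o['finger_force'])
E
sed -i 's/n=np.array(\[.9987/n=np.array([.9987/' look.py; python3 look.py t6 .1365 .0045
```

```text
0.03657356076789251 29.054678099419107
[0.581 0.123 0.146] [ 0.042  0.2   -0.02 ] [-0.952 -0.733 -2.442] 0.03657356076789251
```

View pics/t6.png

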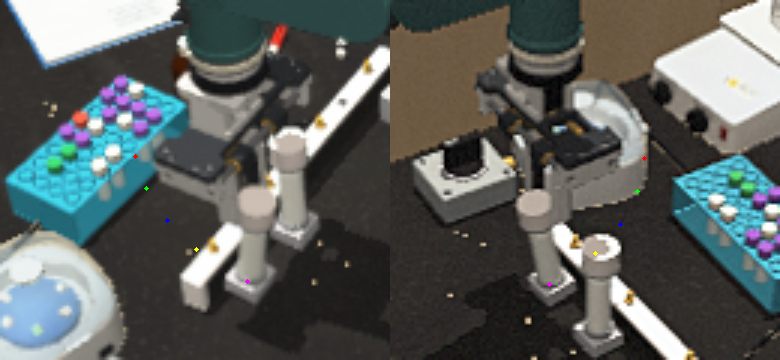

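A is held near upright, about 79°, with the cap leaning to the robot. The pads slid forward on the cap (chord 36.6 mm). B stands properly at (293,190). At this angle A's weight carries it upright, so I'll open, regrip centrally and press it against the bar.

Emit:
arm_command:
  plan:
    - {"spin": 0, "slide": [0, 0, 0], "grip": -0.1}
    - {"spin": 0, "slide": [0, 0, 0], "grip": -0.1}
    - {"spin": 0, "slide": [0, 0, 0], "grip": -0.1}
    - {"spin": 0, "slide": [0, 0, 0.01], "grip": -0.1}
    - {"spin": 0, "slide": [0.008, 0, 0], "grip": -0.1}
    - {"spin": 0, "slide": [0, 0, 0], "grip": -0.1}

```text
time: 22.88
tool_pos: [0.5846, 0.123, 0.1414]
ee_rot: [3.141, 0.0, 0.052]
wrist_force: [-0.4, -0.8, 0.5]
width: 0.0515
finger_force: 0.0
```

```bash
cat > caps.py <<'E'
from h import *
import sys
np.set_printoptions(precision=4,suppress=True)
zs=[float(v) for v in sys.argv[1:]] or [.14]
# white cap tops: model check - for candidate x,y score cap-top discs (z=.14) in both side views
n=np.array([.9987,.0516,0]); t=np.array([-n[1],n[0],0]); b=np.array([.6043,.1779,0])
def mask(nm):
    im=snapshot(nm).astype(int); return (im.min(2)>205).astype(float)
cs=[(camera_info(k),mask(k)) for k in('scene','side')]
a=np.linspace(0,2*np.pi,12,endpoint=False)
ring=lambda r:np.stack([r*np.cos(a),r*np.sin(a),0*a],1)
inn=np.vstack([ring(.006),ring(.012),ring(.017)])
def sc(P):
    s=[]
    for c,m in cs:
        q=np.round(proj(c,P+inn)).astype(int); s.append(m[q[:,1].clip(0,419),q[:,0].clip(0,559)].mean())
    return s
for z in zs:
    for d in np.arange(.03,.44,.0):pass
E
cat > caps.py <<'E'
from h import *
# cap-top centroid per view: brightest blob nearest to the expected top, then triangulate
import sys
np.set_printoptions(precision=4,suppress=True)
n=np.array([.9987,.0516,0]); b=np.array([.6043,.1779,0])
ims={k:(camera_info(k),snapshot(k)) for k in('scene','side')}
for a in sys.argv[1:]:
    x,y,z=map(float,a.split(',')); pts=[]
    for k,(c,im) in ims.items():
        p=proj(c,[x,y,z])[0]; m=(im.min(2)>200).astype(np.uint8)
        N,l,st,ce=cv2.connectedComponentsWithStats(m,connectivity=4)
        i=min(range(1,N),key=lambda i:np.hypot(*(ce[i]-p))+(100 if st[i,4]<15 else 0)); pts.append((c,ce[i])); print(k,p,ce[i],st[i])
    P=tri(*pts); print('->',P,'X',(P-b)@n)
E
python3 caps.py .5845,.1230,.139 .592,.031,.139
```

```text
scene [280.729  152.6401] [288.2286 168.5143] [286 163   6  11  35]
side [213.5605 234.3776] [223.9459 231.    ] [221 224   6  14  37]
-> [0.5835 0.0729 0.1102] X -0.026167447292213104
scene [297.6049 168.318 ] [300.8148 169.4815] [296 166   9   7  27]
side [228.9742 215.4048] [223.9459 231.    ] [221 224   6  14  37]
-> [0.6089 0.0559 0.0953] X -0.0016527700754069034
```

Emit:
arm_command:
  plan:
    - {"spin": 0, "slide": [0, 0, 0], "grip": 1}
    - {"spin": 0, "slide": [0, 0, 0], "grip": 1}
    - {"spin": 0, "slide": [0, 0, 0], "grip": 1}
    - {"spin": 0, "slide": [0, 0, 0], "grip": 1}

```text
time: 23.48
tool_pos: [0.5844, 0.1229, 0.1417]
ee_rot: [3.141, -0.0, 0.052]
wrist_force: [0.1, -0.3, 0.5]
width: 0.0396
finger_force: 30.0
```

Emit:
arm_command:
  plan:
    - {"spin": 0, "slide": [0.004, 0, 0], "grip": 1}
    - {"spin": 0, "slide": [0.004, 0, 0], "grip": 1}
    - {"spin": 0, "slide": [0.004, 0, 0], "grip": 1}
    - {"spin": 0, "slide": [0, 0, 0], "grip": 1}
    - {"spin": 0, "slide": [0, 0, 0], "grip": 1}

```text
time: 24.1
tool_pos: [0.5903, 0.1232, 0.1422]
ee_rot: [3.141, -0.0, 0.052]
wrist_force: [-3.2, -2.1, 4.9]
width: 0.0393
finger_force: 30.0
```

Emit:
arm_command:
  plan:
    - {"spin": 0, "slide": [0, 0, 0], "grip": -0.4}
    - {"spin": 0, "slide": [0, 0, 0], "grip": -0.4}
    - {"spin": 0, "slide": [0, 0, -0.02], "grip": -0.4}
    - {"spin": 0, "slide": [0, 0, -0.1], "grip": -0.4}
    - {"spin": 0, "slide": [-0.0247, 0.1023, 0], "grip": -0.4}
    - {"spin": 0, "slide": [-0.0247, 0.1023, 0], "grip": -0.4}
    - {"spin": 0, "slide": [-0.0247, 0.1023, 0], "grip": -0.4}
    - {"spin": 0, "slide": [-0.0247, 0.1023, 0], "grip": -0.4}
    - {"spin": 0.6, "slide": [-0.0247, 0.1023, 0], "grip": -0.4}
    - {"spin": 0.6, "slide": [-0.0247, 0.1023, 0], "grip": -0.4}

```text
time: 25.35
tool_pos: [0.5296, -0.1881, 0.2025]
ee_rot: [3.141, -0.002, -0.054]
wrist_force: [1.0, -0.3, 0.1]
width: 0.0655
finger_force: 0.0
```

Run:
```python
from h import *
o=sensors.get_obs(); print(o['tool_pos'],o['ee_rot'],o['time'])
out=[]
for nm,r in(('side',(150,290,160,290)),('scene',(120,260,240,370))):
    im=snapshot(nm)[:,:,::-1]; out.append(cv2.resize(im[r[0]:r[1],r[2]:r[3]],None,fx=3,fy=3,interpolation=cv2.INTER_CUBIC))
cv2.imwrite('pics/t7.png',np.hstack(out))
```

```text
[ 0.52963159 -0.18809114  0.2025156 ] [ 3.14105823e+00 -1.92429013e-03 -5.41188367e-02] 25.35
```

View pics/t7.png

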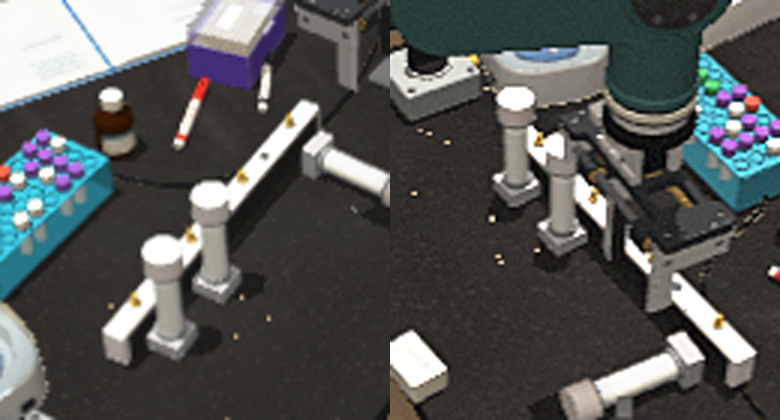

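A at (165,345) and B at (213,285) in the left half both stand against the bar; C still lies. I'm gripping C at mid-tube to move it clear of the yellow cup first.

Emit:
arm_command:
  plan:
    - {"spin": 0, "slide": [0.004, 0, 0.11], "grip": -0.4}
    - {"spin": 0, "slide": [0, 0, 0.11], "grip": -0.4}
    - {"spin": 0, "slide": [0, 0, 0.08], "grip": -0.4}
    - {"spin": 0, "slide": [0, 0, 0.04], "grip": -0.4}
    - {"spin": 0, "slide": [0, 0, 0], "grip": -0.4}
    - {"spin": 0, "slide": [0, 0, 0], "grip": 1}
    - {"spin": 0, "slide": [0, 0, 0], "grip": 1}
    - {"spin": 0, "slide": [0, 0, 0], "grip": 1}
    - {"spin": 0, "slide": [0, 0, 0], "grip": 1}
    - {"spin": 0, "slide": [0, 0, 0], "grip": 1}

```text
time: 26.7
tool_pos: [0.5319, -0.1869, 0.0323]
ee_rot: [3.141, -0.001, -0.053]
wrist_force: [-0.8, -0.1, 3.1]
width: 0.0276
finger_force: 30.0
```

Emit:
arm_command:
  plan:
    - {"spin": -0.4, "slide": [0, -0.024, 0], "grip": 1}
    - {"spin": -0.4, "slide": [0, -0.024, 0], "grip": 1}
    - {"spin": -0.4, "slide": [0, -0.022, 0], "grip": 1}
    - {"spin": 0, "slide": [0.012, 0, 0], "grip": 1}
    - {"spin": 0, "slide": [0.01, 0, 0], "grip": 1}
    - {"spin": 0, "slide": [0.008, 0, 0], "grip": 1}
    - {"spin": 0, "slide": [0, 0, 0], "grip": 1}
    - {"spin": 0, "slide": [0, 0, 0], "grip": 1}

```text
time: 27.7
tool_pos: [0.5431, -0.1493, 0.0322]
ee_rot: [-3.139, 0.01, 0.054]
wrist_force: [-12.9, -0.0, 14.0]
width: 0.027
finger_force: 30.0
```

Emit:
arm_command:
  plan:
    - {"spin": 0, "slide": [-0.006, 0, 0], "grip": 1}
    - {"spin": 0, "slide": [0, 0, 0], "grip": -0.4}
    - {"spin": 0, "slide": [0, 0, 0], "grip": -0.4}
    - {"spin": 0, "slide": [0, 0, 0], "grip": -0.4}
    - {"spin": 0, "slide": [-0.063, 0, 0], "grip": -0.4}
    - {"spin": 0, "slide": [-0.062, 0, 0.002], "grip": -0.4}
    - {"spin": 0, "slide": [0, 0, 0], "grip": -0.4}
    - {"spin": 0, "slide": [0, 0, 0], "grip": -0.4}

```text
time: 28.7
tool_pos: [0.4828, -0.1543, 0.0309]
ee_rot: [3.141, -0.001, 0.052]
wrist_force: [0.5, 0.7, -0.2]
width: 0.0659
finger_force: 0.0
```

Emit:
arm_command:
  plan:
    - {"spin": 0, "slide": [0, 0, 0], "grip": 1}
    - {"spin": 0, "slide": [0, 0, 0], "grip": 1}
    - {"spin": 0, "slide": [0, 0, 0], "grip": 1}
    - {"spin": 0, "slide": [0, 0, 0], "grip": 1}
    - {"spin": 0, "slide": [0, 0, 0], "grip": 1}

```text
time: 29.32
tool_pos: [0.482, -0.154, 0.0306]
ee_rot: [-3.141, -0.0, 0.052]
wrist_force: [0.4, 0.6, 0.4]
width: 0.0391
finger_force: 30.0
```

Emit:
arm_command:
  plan:
    - {"spin": 0, "slide": [0.006, 0, 0], "grip": 1}
    - {"spin": 0, "slide": [-0.0034, 0, -0.0236], "grip": 1}
    - {"spin": 0, "slide": [-0.0004, 0, -0.0232], "grip": 1}
    - {"spin": 0, "slide": [0.0028, 0, -0.0225], "grip": 1}
    - {"spin": 0, "slide": [0.0048, 0, -0.0217], "grip": 1}
    - {"spin": 0, "slide": [0.0069, 0, -0.0207], "grip": 1}
    - {"spin": 0, "slide": [0, 0, 0], "grip": 1}
    - {"spin": 0, "slide": [0, 0, 0], "grip": 1}

```text
time: 30.32
tool_pos: [0.49, -0.1537, 0.0873]
ee_rot: [3.141, 0.001, 0.052]
wrist_force: [-5.2, 0.9, -1.0]
width: 0.0393
finger_force: 30.0
```

Emit:
arm_command:
  plan:
    - {"spin": 0, "slide": [0.0089, 0, -0.0195], "grip": 1}
    - {"spin": 0, "slide": [0.0109, 0, -0.0182], "grip": 1}
    - {"spin": 0, "slide": [0.0127, 0, -0.0168], "grip": 1}
    - {"spin": 0, "slide": [0, 0, 0], "grip": 1}
    - {"spin": 0, "slide": [0, 0, 0], "grip": 1}

```text
time: 30.95
tool_pos: [0.506, -0.1527, 0.1151]
ee_rot: [-3.142, 0.002, 0.052]
wrist_force: [-7.3, 0.7, 0.9]
width: 0.0391
finger_force: 30.0
```

Emit:
arm_command:
  plan:
    - {"spin": 0, "slide": [0.0135, 0, -0.0148], "grip": 1}
    - {"spin": 0, "slide": [0.0152, 0, -0.013], "grip": 1}
    - {"spin": 0, "slide": [0.0168, 0, -0.0112], "grip": 1}
    - {"spin": 0, "slide": [0.0182, 0, -0.0094], "grip": 1}
    - {"spin": 0, "slide": [0, 0, 0], "grip": 1}
    - {"spin": 0, "slide": [0, 0, 0], "grip": 1}

```text
time: 31.7
tool_pos: [0.5393, -0.1514, 0.1384]
ee_rot: [3.141, -0.003, 0.052]
wrist_force: [-0.2, 0.2, -1.7]
width: 0.0391
finger_force: 30.0
```

Emit:
arm_command:
  plan:
    - {"spin": 0, "slide": [0.0195, 0, -0.0074], "grip": 1}
    - {"spin": 0, "slide": [0.0207, 0, -0.0055], "grip": 1}
    - {"spin": 0, "slide": [0.0217, 0, -0.0034], "grip": 1}
    - {"spin": 0, "slide": [0, 0, 0], "grip": 1}
    - {"spin": 0, "slide": [0, 0, 0], "grip": 1}

```text
time: 32.33
tool_pos: [0.5696, -0.1494, 0.1457]
ee_rot: [-3.141, -0.001, 0.052]
wrist_force: [-0.3, -0.2, -2.8]
width: 0.039
finger_force: 30.0
```

Emit:
arm_command:
  plan:
    - {"spin": 0, "slide": [0.012, 0, 0.002], "grip": 1}
    - {"spin": 0, "slide": [0.012, 0, 0.002], "grip": 1}
    - {"spin": 0, "slide": [0, 0, 0], "grip": 1}
    - {"spin": 0, "slide": [0, 0, 0], "grip": 1}

```text
time: 32.83
tool_pos: [0.5814, -0.1489, 0.1438]
ee_rot: [-3.141, -0.0, 0.052]
wrist_force: [-1.2, 0.4, -2.1]
width: 0.0381
finger_force: 29.9
```

Emit:
arm_command:
  plan:
    - {"spin": 0, "slide": [0, 0, 0.004], "grip": 1}
    - {"spin": 0, "slide": [0, 0, 0.004], "grip": 1}
    - {"spin": 0, "slide": [0.004, 0, 0], "grip": 1}
    - {"spin": 0, "slide": [0, 0, 0], "grip": 1}

```text
time: 33.33
tool_pos: [0.5831, -0.1489, 0.1402]
ee_rot: [3.141, 0.0, 0.052]
wrist_force: [-1.9, -0.3, -0.9]
width: 0.0378
finger_force: 29.9
```

Emit:
arm_command:
  plan:
    - {"spin": 0, "slide": [0, 0, 0.002], "grip": 1}
    - {"spin": 0, "slide": [0, 0, 0], "grip": -0.1}
    - {"spin": 0, "slide": [0, 0, 0], "grip": -0.1}
    - {"spin": 0, "slide": [0, 0, 0], "grip": -0.1}
    - {"spin": 0, "slide": [0.018, 0, 0], "grip": -0.1}
    - {"spin": 0, "slide": [0.004, 0, 0], "grip": -0.1}
    - {"spin": 0, "slide": [0, 0, 0], "grip": 1}
    - {"spin": 0, "slide": [0, 0, 0], "grip": 1}
    - {"spin": 0, "slide": [0, 0, 0], "grip": 1}
    - {"spin": 0, "slide": [0, 0, 0], "grip": 1}

```text
time: 34.58
tool_pos: [0.594, -0.1483, 0.1392]
ee_rot: [3.141, -0.0, 0.052]
wrist_force: [-0.4, 0.4, 0.1]
width: 0.0148
finger_force: 0.1
```

Emit:
arm_command:
  plan:
    - {"spin": 0, "slide": [0, 0, 0], "grip": -0.4}
    - {"spin": 0, "slide": [0, 0, 0], "grip": -0.4}
    - {"spin": 0, "slide": [0, 0, -0.08], "grip": -0.4}
    - {"spin": 0, "slide": [0, 0, -0.1], "grip": -0.4}
    - {"spin": 0, "slide": [-0.1, 0, -0.06], "grip": -0.4}
    - {"spin": 0, "slide": [-0.1, 0, -0.06], "grip": -0.4}
    - {"spin": 0, "slide": [0, 0, 0], "grip": -0.4}
    - {"spin": 0, "slide": [0, 0, 0], "grip": -0.4}

```text
time: 35.58
tool_pos: [0.4945, -0.1534, 0.2887]
ee_rot: [-3.141, -0.0, 0.052]
wrist_force: [0.2, -0.4, -1.1]
width: 0.0658
finger_force: 0.0
```

Run:
```python
from h import *
import pickle
o=sensors.get_obs(); print(o['tool_pos'],o['ee_rot'],o['time'])
c=camera_info('wrist'); w=snapshot('wrist')[:,:,::-1]; pickle.dump(c,open('w4.pkl','wb')); cv2.imwrite('pics/w4raw.png',w)
s=snapshot('scene')[:,:,::-1]; cv2.imwrite('pics/s4raw.png',s); d=snapshot('side')[:,:,::-1]; cv2.imwrite('pics/d4raw.png',d)
A=cv2.resize(w[:290],(500,259)); B=cv2.resize(s[220:350,270:420],(300,260)); C=cv2.resize(d[150:260,180:350],None,fx=3,fy=3)
top=np.hstack([A,B[:259]]); bot=np.zeros((330,800,3),np.uint8); bot[:,:510]=C
cv2.imwrite('pics/t8.png',np.vstack([top,bot]))
```

```text
[ 0.49448803 -0.15343165  0.28867713] [-3.14147690e+00 -2.93928187e-04  5.20559678e-02] 35.575
```

View pics/t8.png

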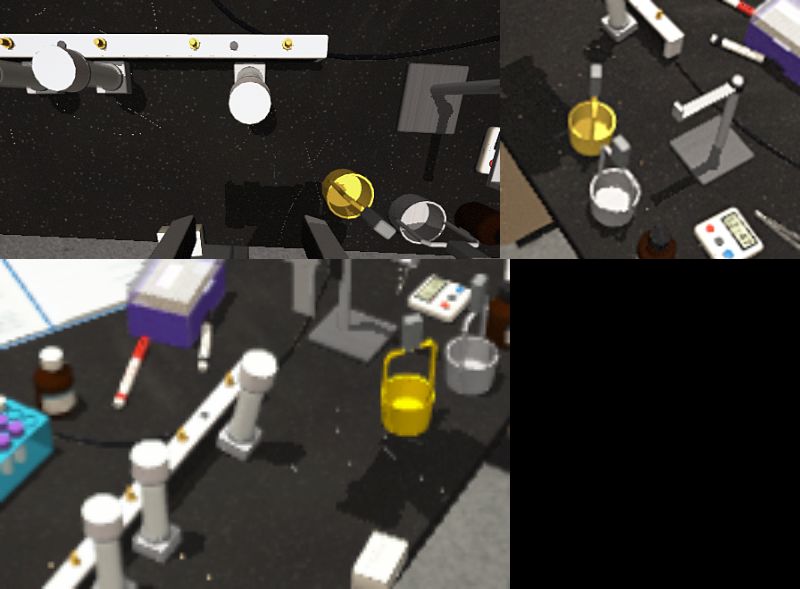

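C stands, but leans toward the robot: in the side inset its cap (257,370) is right of its foot (240,440), where A and B lean slightly left. The steel cup with the grey tab is at (613,190)/(620,150) in the top-right inset. The yellow one at (592,125) is the look-alike. I'll measure C's cap first and straighten it.

Run:
```python
from h import *
import pickle
np.set_printoptions(precision=4,suppress=True)
n=np.array([.9987,.0516,0]); b=np.array([.6043,.1779,0])
w=pickle.load(open('w4.pkl','rb')); s=camera_info('scene'); d=camera_info('side')
W=cv2.imread('pics/w4raw.png')
m=(W.min(2)>225).astype(np.uint8); N,l,st,ce=cv2.connectedComponentsWithStats(m)
i=min(range(1,N),key=lambda i:np.hypot(*(ce[i]-[280,114]))+(0 if st[i,4]>300 else 999)); print('cap blob',ce[i],st[i])
for z in(.13,.135,.14): P=onz(w,ce[i],z); print(z,P,'X',(P-b)@n)
# foot: side crop -> raw
for nm,f,cp in(('C',(240,440),(258,362)),('B',(157,538),(150,454)),):
    F=np.array(f); q=(180+F[0]/3,150+(F[1]-259)/3); P=onz(d,q,.01); Cq=(180+cp[0]/3,150+(cp[1]-259)/3); Q=onz(d,Cq,.138)
    print(nm,'foot',P,(P-b)@n,'captop',Q,(Q-b)@n)
print('tab',tri((s,(330.5,295)),(d,(340,162))))
```

```text
cap blob [279.4759 114.8289] [ 257   92   46   47 1683]
0.13 [ 0.5702 -0.1502  0.13  ] X -0.05102411596795606
0.135 [ 0.5702 -0.1502  0.135 ] X -0.05096718391549405
0.14 [ 0.5703 -0.1502  0.14  ] X -0.05091025186303193
C foot [ 0.5977 -0.1544  0.01  ] -0.023764700878953434 captop [ 0.573 -0.157  0.138] -0.04854597864152061
B foot [0.5914 0.026  0.01  ] -0.020682076566407897 captop [0.591 0.027 0.138] -0.021112128297900885
tab [ 0.4201 -0.3984  0.1373]
```

B measures upright at X = −21 mm. C's cap is at X = −51 mm while its foot is at −23, so it leans about 12° and is wedged. I'll grip the cap centrally and pull it upright.

Emit:
arm_command:
  plan:
    - {"spin": 0, "slide": [0.08, 0.001, 0], "grip": -0.3}
    - {"spin": 0, "slide": [0.078, 0.001, 0], "grip": -0.3}
    - {"spin": 0, "slide": [0, 0, 0.09], "grip": -0.3}
    - {"spin": 0, "slide": [0, 0, 0.11], "grip": -0.3}
    - {"spin": 0, "slide": [0, 0, 0.08], "grip": -0.3}
    - {"spin": 0, "slide": [0, 0, 0.035], "grip": -0.3}
    - {"spin": 0, "slide": [0, 0, 0], "grip": -0.3}
    - {"spin": 0, "slide": [0, 0, 0], "grip": 1}
    - {"spin": 0, "slide": [0, 0, 0], "grip": 1}
    - {"spin": 0, "slide": [0, 0, 0], "grip": 1}

```text
time: 36.98
tool_pos: [0.5741, -0.1507, 0.1337]
ee_rot: [3.14, -0.003, 0.052]
wrist_force: [-0.2, 0.2, 2.8]
width: 0.0395
finger_force: 30.0
```

Emit:
arm_command:
  plan:
    - {"spin": 0, "slide": [0, 0, 0], "grip": 1}
    - {"spin": 0, "slide": [0.014, 0, 0], "grip": 1}
    - {"spin": 0, "slide": [0.014, 0, 0], "grip": 1}
    - {"spin": 0, "slide": [0.014, 0, 0.001], "grip": 1}
    - {"spin": 0, "slide": [0.012, 0, 0.001], "grip": 1}
    - {"spin": 0, "slide": [0, 0, 0], "grip": 1}
    - {"spin": 0, "slide": [0, 0, 0], "grip": 1}

```text
time: 37.85
tool_pos: [0.6001, -0.1492, 0.1323]
ee_rot: [3.141, -0.0, 0.052]
wrist_force: [-1.2, -0.9, 6.0]
width: 0.0396
finger_force: 30.0
```

Emit:
arm_command:
  plan:
    - {"spin": 0, "slide": [0.004, 0, 0], "grip": 1}
    - {"spin": 0, "slide": [0, 0, 0], "grip": 1}
    - {"spin": 0, "slide": [0, 0, 0], "grip": 1}

```text
time: 38.22
tool_pos: [0.6015, -0.1491, 0.1321]
ee_rot: [3.141, 0.001, 0.052]
wrist_force: [-3.0, 0.8, 6.9]
width: 0.0391
finger_force: 30.0
```

Emit:
arm_command:
  plan:
    - {"spin": 0, "slide": [0, 0, 0], "grip": -0.4}
    - {"spin": 0, "slide": [0, 0, 0], "grip": -0.4}
    - {"spin": 0, "slide": [0, 0, 0], "grip": -0.4}
    - {"spin": 0, "slide": [0, 0, -0.06], "grip": -0.4}
    - {"spin": 0, "slide": [0, 0, -0.12], "grip": -0.4}
    - {"spin": 0, "slide": [-0.1, 0, -0.06], "grip": -0.4}
    - {"spin": 0, "slide": [-0.12, 0, -0.06], "grip": -0.4}
    - {"spin": 0, "slide": [0, 0, 0], "grip": -0.4}
    - {"spin": 0, "slide": [0, 0, 0], "grip": -0.4}

```text
time: 39.35
tool_pos: [0.4966, -0.1543, 0.2781]
ee_rot: [-3.141, -0.0, 0.052]
wrist_force: [-0.0, -1.0, -0.5]
width: 0.0656
finger_force: 0.0
```

```bash
cat > chk.py <<'E'
# standing columns: cap discs in the wrist image, put on z=.14
from h import *
np.set_printoptions(precision=4,suppress=True)
n=np.array([.9987,.0516,0]); b=np.array([.6043,.1779,0])
c=camera_info('wrist'); W=snapshot('wrist'); cv2.imwrite('pics/wchk.png',W[:,:,::-1])
N,l,st,ce=cv2.connectedComponentsWithStats((W.min(2)>225).astype(np.uint8))
for i in range(1,N):
    if 900<st[i,4]<3500 and ce[i][1]<250: P=onz(c,ce[i],.14); print(st[i],'cap',P,'X',(P-b)@n)
E
python3 chk.py
cat > chk.py <<'E'
from h import *
import sys
np.set_printoptions(precision=4,suppress=True)
n=np.array([.9987,.0516,0]); b=np.array([.6043,.1779,0])
c=camera_info('wrist'); W=snapshot('wrist'); cv2.imwrite('pics/wchk.png',W[:,:,::-1])
r=c['fx']*.02/(c['position'][2]-.14)/np.cos(.27)
# exact-disc template match on the brightness edge image around each expected cap
g=cv2.cvtColor(W,cv2.COLOR_RGB2GRAY); e=cv2.GaussianBlur(cv2.Canny(g,60,150).astype(np.float32),(0,0),1.2)
a=np.linspace(0,2*np.pi,72,endpoint=False); ring=np.stack([.02*np.cos(a),.02*np.sin(a),0*a],1)
for y in map(float,sys.argv[1:]):
    best=[]
    for X in np.arange(-.06,.01,.001):
        for dy in np.arange(-.02,.021,.001):
            P=b+n*X+np.array([-n[1],n[0],0])*(y+dy-.1779)+[0,0,.14]
            q=np.round(proj(c,P+ring)).astype(int); ok=(q[:,0]>=0)&(q[:,0]<560)&(q[:,1]>=0)&(q[:,1]<420)
            if ok.sum()>40: best.append((e[q[ok,1],q[ok,0]].mean(),X,P))
    best.sort(key=lambda t:-t[0]); print(y,best[0] if best else None, best[1][1] if best else'')
E
python3 chk.py -.149 .031 .123
```

```text
-0.149 (np.float32(64.42785), np.float64(-0.020999999999999963), array([ 0.6001, -0.1487,  0.14  ])) -0.019999999999999962
0.031 (np.float32(75.948166), np.float64(-0.019999999999999962), array([0.5919, 0.0312, 0.14  ])) -0.020999999999999963
0.123 None
```

C is now upright, with its cap at X = −21 mm, and B is at −20 mm. Next is the cup, with one wrist view over cup and hook.

Emit:
arm_command:
  plan:
    - {"spin": 0, "slide": [-0.0275, 0.093, -0.033], "grip": -0.4}
    - {"spin": 0, "slide": [-0.0275, 0.093, -0.033], "grip": -0.4}
    - {"spin": 0, "slide": [-0.0275, 0.093, -0.033], "grip": -0.4}
    - {"spin": 0, "slide": [-0.0275, 0.093, -0.033], "grip": -0.4}
    - {"spin": 0, "slide": [-0.0275, 0.093, -0.033], "grip": -0.4}
    - {"spin": 0, "slide": [0, 0, 0], "grip": -0.4}
    - {"spin": 0, "slide": [0, 0, 0], "grip": -0.4}
    - {"spin": 0, "slide": [0, 0, 0], "grip": -0.4}

```text
time: 40.45
tool_pos: [0.4406, -0.3889, 0.36]
ee_rot: [-3.14, 0.001, 0.054]
wrist_force: [0.3, 1.0, 0.7]
width: 0.066
finger_force: 0.0
```

Run:
```python
from h import *
import pickle
o=sensors.get_obs(); print(o['tool_pos'],o['ee_rot'],o['time'])
c=camera_info('wrist'); w=snapshot('wrist')[:,:,::-1]; pickle.dump(c,open('w5.pkl','wb')); cv2.imwrite('pics/w5raw.png',w)
s=snapshot('scene')[:,:,::-1]; cv2.imwrite('pics/s5raw.png',s); d=snapshot('side')[:,:,::-1]; cv2.imwrite('pics/d5raw.png',d)
A=cv2.resize(w[0:270,:],None,fx=1.4286,fy=1.4286,interpolation=cv2.INTER_CUBIC)
B=cv2.resize(s[245:340,300:400],None,fx=2.2,fy=2.2,interpolation=cv2.INTER_CUBIC); C=cv2.resize(d[120:215,270:370],None,fx=2.2,fy=2.2,interpolation=cv2.INTER_CUBIC)
bot=np.zeros((209,800,3),np.uint8); bot[:B.shape[0],:220]=B; bot[:C.shape[0],230:450]=C
print(A.shape,B.shape); cv2.imwrite('pics/t9.png',np.vstack([A[:,:800],bot]))
```

```text
[ 0.44059042 -0.38893675  0.36002783] [-3.13994644e+00  1.02229898e-03  5.41564637e-02] 40.45
(386, 800, 3) (209, 220, 3)
```

View pics/t9.png

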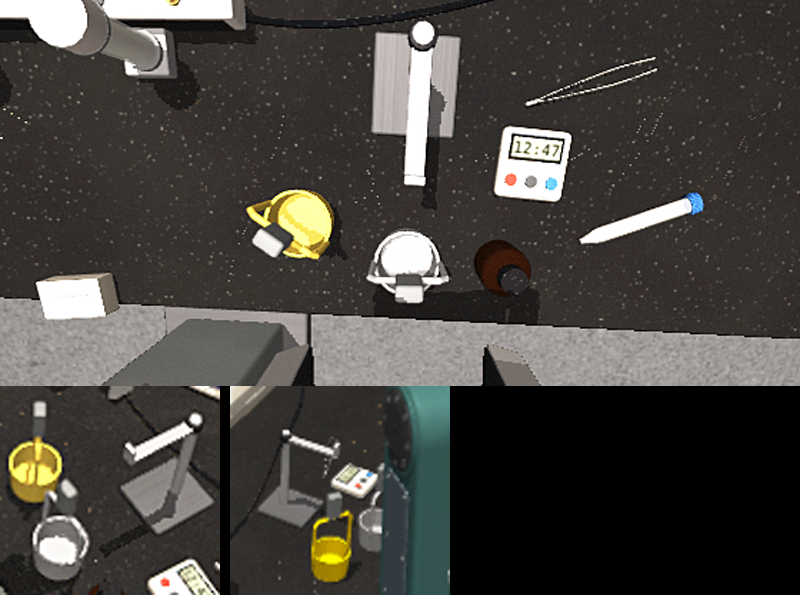

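The wrist view shows the steel cup with its grey tab around (409,288) and bar ends at (372,281) and (446,281). The hook arm runs from the post top (423,36) to the upturned tip (414,181), with the base below. The yellow look-alike is at (300,225). The steel cup with the grey tab is the one meant. Calculating poses now.

Run:
```python
from h import *
import pickle
np.set_printoptions(precision=4,suppress=True)
c=pickle.load(open('w5.pkl','rb')); k=1.4286
f=lambda p,z: onz(c,(np.array(p)+.5)/k-.5,z)
print('cam',c['position'])
print('tabtop',f((409,295),.156),'tab side',f((409,282),.134))
L,Rr=f((371,282),.11),f((447,282),.11); print('bar ends',L,Rr,np.linalg.norm(L-Rr),(L+Rr)/2,'yaw',np.degrees(np.arctan2(L[0]-Rr[0],-(L[1]-Rr[1])))*-1)
print('rim',f((407,258),.044))
# base corners z=.01
q=[f(p,.01) for p in((377,33),(460,38),(453,137),(372,133))]; print('base',np.array(q),np.mean(q,0),[np.linalg.norm(q[i]-q[(i+1)%4]) for i in range(4)])
print('posttop',f((423,33),.168),'arm tip end',f((414,186),.168),'arm top tip root',f((414.5,176),.15),'arm near post',f((421,60),.15))
W=cv2.imread('pics/w5raw.png'); 
for r in (60,75,90,105,118):
    g=np.where(W[r,270:320].min(1)>200)[0]+270; print(r,g.min(),g.max(),onz(c,((g.min()+g.max())/2,r),.15), np.ptp(g))
for r in range(190,216,3):
    g=W[r,255:318].min(1); print(r,''.join('%4d'%v for v in g[::3]))
```

```text
cam [ 0.52   -0.3842  0.5148]
tabtop [ 0.4214 -0.3979  0.156 ] tab side [ 0.426  -0.3981  0.134 ]
bar ends [ 0.4183 -0.3671  0.11  ] [ 0.4218 -0.4308  0.11  ] 0.06374849216499738 [ 0.42   -0.3989  0.11  ] yaw 176.8516917456705
rim [ 0.4274 -0.398   0.044 ]
base [[ 0.6288 -0.3589  0.01  ]
 [ 0.6288 -0.4354  0.01  ]
 [ 0.5419 -0.4363  0.01  ]
 [ 0.5413 -0.3579  0.01  ]] [ 0.5852 -0.3971  0.01  ] [np.float64(0.07645188821355806), np.float64(0.08687442973856575), np.float64(0.0784018921978692), np.float64(0.08746973708199016)]
posttop [ 0.5963 -0.3958  0.168 ] arm tip end [ 0.5018 -0.3961  0.168 ] arm top tip root [ 0.5079 -0.3967  0.15  ] arm near post [ 0.5838 -0.3962  0.15  ]
60 287 300 [ 0.5676 -0.3963  0.15  ] 13
75 285 299 [ 0.5539 -0.3957  0.15  ] 14
90 285 298 [ 0.5399 -0.3961  0.15  ] 13
105 284 297 [ 0.5255 -0.396   0.15  ] 13
118 284 296 [ 0.5129 -0.3964  0.15  ] 12
190   43 124  72 171  78 166 255 255 255 223 255 228 222 191 194  84 112 255 114  92  36
193   39 231 176 186  76  70 116 133  79  76  73  74  75  68  50  42  99   0 133 187  38
196   41 137 246 255 255 255 255 255  83  87  83  85  82  59 245 255 255 255 231 219  39
199   42  47  35  19 122 234 104  79  89  81  80  80  75  64  71 200  91  86  33  47  49
202   48  43  46  43  24  99 255  92 246 243 240 241 238 241 203  10  45  43  47  47  50
205   45  46  44  28  24  26  10 108 242 239 238 238 238 238   6  26  30  25  23  26  33
208   44  47  26  28  25  25  31  59 156 175 234 235 235 238  12  28  27  31  28  25  27
211   46  51  45  21  22  25  27  22  99  99 215 209 214 104  25  30  28  26  29  28  25
214   49  49  43  25  29  26  28  33  22  27  21  20  25  26  26  30  26  30  27  30  31
```

Emit:
arm_command:
  plan:
    - {"spin": 0, "slide": [-0.041, 0.017, 0.05], "grip": -0.4}
    - {"spin": 0, "slide": [0, 0, 0.11], "grip": -0.4}
    - {"spin": 0, "slide": [0, 0, 0.11], "grip": -0.4}
    - {"spin": 0, "slide": [0, 0, 0.09], "grip": -0.4}
    - {"spin": 0, "slide": [0, 0, 0.05], "grip": -0.4}
    - {"spin": 0, "slide": [0, 0, 0.018], "grip": -0.4}
    - {"spin": 0, "slide": [0, 0, 0], "grip": -0.4}
    - {"spin": 0, "slide": [0, 0, 0], "grip": -0.4}

```text
time: 41.6
tool_pos: [0.4206, -0.4004, 0.1491]
ee_rot: [3.139, -0.002, 0.052]
wrist_force: [1.2, 0.4, 0.7]
width: 0.0658
finger_force: 0.0
```

Run:
```python
from h import *
np.set_printoptions(precision=4,suppress=True)
o=sensors.get_obs(); c=camera_info('wrist'); W=snapshot('wrist'); cv2.imwrite('pics/w6raw.png',W[:,:,::-1]); print(o['tool_pos'])
ref=cv2.imread('pics/s5raw.png').astype(int); s=snapshot('scene')[:,:,::-1].astype(int)
# has the cup body moved in the scene view?
d=np.abs(ref-s).max(2)[300:335,305:350]; print('changed px near cup body',(d>40).sum())
for r in range(150,330,12):
    print(r,''.join('%4d'%v for v in W[r,180:384:8].min(1)))
print(proj(c,[[.4205,-.3985,.156],[.4205,-.3985,.112],[.4205,-.3985,.134]]))
```

```text
[ 0.4206 -0.4004  0.1491]
changed px near cup body 166
150   20   9  33  29  30  26  27  36  31  33  35  32  33  47  33  32  30  31  34  36  32  32  34  34  36  32
162   23  22  13  32  32  32  34  35  34  30  31  32  39  34  30  31  32  27  33  30  32  34  37  35  31  37
174   19  17  12  37  31  33  34  29  31  33  75  57 102  66  50  35  33  32  43  30  45  38  40  34  31  38
186   19  21  24  28  34  32  33  35  22 116 252 240 244 244 240 253  38  32  32  33  37  31  36  34   4   0
198   21  18  16  18  27  31  30  15  47 243 245 240 244 244 242 241 142  34  39  36  35  30  27   0   3   7
210   36  39  34  30  33  37  30 255  50 243 244 240 242 244 241 240  87  68  34  30  31  27   1   0   0   4
222   28  30  32  35  32  11  90 152  55  71 153 146 150 155 153  58  85  81  16  19  16  15  21   2   0   0
234   34  34  32  31  38  31  55  17 129  63  67  67  66  65  61  59 144  18  86   9  17  14  16  25   7   6
246   34  32  69  78  79  27 122 136 133 131  60  56  60  60  33 127 126 122  92  14  12 104 108  11  35   3
258   31  77  74  76  11  19  12  17  23  20  44  41  43  47  39  15  20  19  19  23   6  46  78  75  28  20
270   73  74  77   0   8 114 120 106 120  54  75  70  73  73  67  16  18  16  21  10   8   8  79  75  76  10
282   72  73  66   6  14 112 115 114 126  79 102 102 103  99  93 111 115 105 107 113 116  14  15  76  73  75
294   76  80  10   7 123 127 114 106 120 112 109 103 120 115 111 107 114 116 119 109 122  15  11  14  73  73
306   74   4  11  10 111 107 112 116 115 116 114 116 100 106 119 110 109 106 107 115 115 119   6  14  67  77
318   62   8  15 110 107 109 114 117 120 113 113 117 110 116 114 110 109 127 118 122 110 116   0  13  33  78
[[275.295  285.3931]
 [275.61   249.5976]
 [275.4706 265.4448]]
```

Emit:
arm_command:
  plan:
    - {"spin": 0, "slide": [0.003, 0, 0.002], "grip": -0.4}
    - {"spin": 0, "slide": [0, 0, 0], "grip": 1}
    - {"spin": 0, "slide": [0, 0, 0], "grip": 1}
    - {"spin": 0, "slide": [0, 0, 0], "grip": 1}
    - {"spin": 0, "slide": [0, 0, 0], "grip": 1}
    - {"spin": 0, "slide": [0, 0, 0], "grip": 1}
    - {"spin": 0, "slide": [0, 0, 0], "grip": 1}

```text
time: 42.58
tool_pos: [0.4213, -0.3995, 0.1459]
ee_rot: [-3.141, 0.0, 0.052]
wrist_force: [0.0, 0.0, -0.4]
width: 0.0218
finger_force: 30.0
```

Emit:
arm_command:
  plan:
    - {"spin": 0, "slide": [0, 0, -0.03], "grip": 1}
    - {"spin": 0, "slide": [0, 0, -0.05], "grip": 1}
    - {"spin": 0.3, "slide": [0, 0, -0.05], "grip": 1}
    - {"spin": 0.3, "slide": [0, 0, -0.012], "grip": 1}
    - {"spin": 0, "slide": [0, 0, 0], "grip": 1}
    - {"spin": 0, "slide": [0, 0, 0], "grip": 1}
    - {"spin": 0, "slide": [0, 0, 0], "grip": 1}

```text
time: 43.45
tool_pos: [0.421, -0.3992, 0.2157]
ee_rot: [-3.14, 0.002, -0.0]
wrist_force: [-0.9, 0.1, -1.6]
width: 0.0222
finger_force: 30.0
```

Run:
```python
from h import *
np.set_printoptions(precision=4,suppress=True)
o=sensors.get_obs(); c=camera_info('wrist'); W=snapshot('wrist'); cv2.imwrite('pics/w7raw.png',W[:,:,::-1]); print(o['tool_pos'],o['ee_rot'],o['wrist_force'],o['width'])
P=np.array(o['tool_pos'])
q=proj(c,[P+[.007,0,-.034],P+[.007,0,.01],P+[0,.032,-.036],P+[0,-.032,-.036],[.505,-.396,.168],[.544,-.396,.15]]); print(q)
for r in range(200,300,8):
    print(r,''.join('%4d'%v for v in W[r,200:352:6].min(1)))
```

```text
[ 0.421  -0.3992  0.2157] [-3.1398  0.0016 -0.0001] [-0.8644  0.0725 -1.5834] 0.022150826295216176
[[279.135  240.1286]
 [279.3097 274.8325]
 [224.8454 249.9952]
 [333.3887 250.0771]
 [273.504  101.5543]
 [273.7221  31.531 ]]
200   34  31  34  33  34  32  33 255  92 246 242 244 240 242 239 240 241 240 141 246  23  29  31  32  31   6
208   29  37  28  35  33  31  24  27  92 244 242 244 239 242 239 239 240 241 150  90  16  13  16  19  18  40
216   36  29  35  35  37  35  81  55  55 165 241 243 245 152 150 148 150 140  88  83  88  19  19  21  18  24
224   51  57  33  31  34  90  58  65  55  52 152 159 151 151 152 150 148  57  57  67  84  76  22  20  24  21
232   33  33  35  45  28  76  27 157  60  65  67  76 157 156 154  62  63  60  62 140  22  82  12  14  20  17
240   35  31  37  31  59  57  35  23 156  67  66  65  72  66  64  63  64  73 158  13  18  60  63  16  11  16
248  119 120  18 113  98  93  96  78  74  82  41  45  46  39  44  46  41  49  80 107 109  93 101 114 128 114
256   62 119  11 105 115 105  77  73  76  10  41  48  45  45  43  43  45  12  77  70  75 118 105 120 116 117
264   57  62  20 114 113  73  79  78  78   6  39  44  44  44  44  42  44  11  78  78  79  76 105 107 109 120
272   59  59  23 112 107  73  73  76  77   8  43  48  49  52  51  48  48  12  79  79  77  79 119 113 114 104
280   60  60  26 108  55  75  73  79  76   7 101 106 102 101 100 100  99  14  78  76  78  79  66 113 113 118
288   60  59  40 111  77  76  74  77  46  12  99 102 107 101 101  97  96   7  23  76  76  77  78 115 111 100
296   60  60  40 128  78  74  76  77   8   1  92  97  97  97  98  96 101   0   3  76  79  76  75  84 119 115
```

Emit:
arm_command:
  plan:
    - {"spin": 0, "slide": [0.035, -0.003, 0], "grip": 1}
    - {"spin": 0, "slide": [0.035, -0.003, 0], "grip": 1}
    - {"spin": 0, "slide": [0.035, 0, 0], "grip": 1}
    - {"spin": 0, "slide": [0.035, 0, 0], "grip": 1}
    - {"spin": 0, "slide": [0.035, 0, 0], "grip": 1}
    - {"spin": 0, "slide": [0.035, 0, 0], "grip": 1}
    - {"spin": 0, "slide": [0.034, 0, 0], "grip": 1}
    - {"spin": 0, "slide": [0, 0, 0], "grip": 1}
    - {"spin": 0, "slide": [0, 0, 0], "grip": 1}
    - {"spin": 0, "slide": [0, 0, 0], "grip": 1}

```text
time: 44.75
tool_pos: [0.5429, -0.3968, 0.2173]
ee_rot: [3.141, 0.0, -0.001]
wrist_force: [-1.1, -0.3, -1.4]
width: 0.0218
finger_force: 30.0
```

Emit:
arm_command:
  plan:
    - {"spin": 0, "slide": [0, 0, 0.02], "grip": 1}
    - {"spin": 0, "slide": [0, 0, 0.02], "grip": 1}
    - {"spin": 0, "slide": [0, 0, 0.008], "grip": 1}
    - {"spin": 0, "slide": [0, 0, 0.004], "grip": 1}
    - {"spin": 0, "slide": [0, 0, 0], "grip": 1}
    - {"spin": 0, "slide": [0, 0, 0], "grip": 1}

```text
time: 45.5
tool_pos: [0.5435, -0.3968, 0.1916]
ee_rot: [3.141, -0.001, -0.0]
wrist_force: [-0.4, 0.1, -1.3]
width: 0.0219
finger_force: 30.0
```

Emit:
arm_command:
  plan:
    - {"spin": 0, "slide": [0, 0, 0.004], "grip": 1}
    - {"spin": 0, "slide": [0, 0, 0.002], "grip": 1}
    - {"spin": 0, "slide": [0, 0, 0.002], "grip": 1}
    - {"spin": 0, "slide": [0, 0, 0], "grip": 1}
    - {"spin": 0, "slide": [0, 0, 0], "grip": 1}

```text
time: 46.12
tool_pos: [0.5435, -0.3967, 0.1887]
ee_rot: [3.14, -0.001, -0.0]
wrist_force: [-1.7, 1.3, 5.4]
width: 0.0215
finger_force: 30.0
```

Emit:
arm_command:
  plan:
    - {"spin": 0, "slide": [0, 0, -0.001], "grip": 1}
    - {"spin": 0, "slide": [0, 0, 0], "grip": 0.3}
    - {"spin": 0, "slide": [0, 0, 0], "grip": 0.1}
    - {"spin": 0, "slide": [0, 0, 0], "grip": -0.2}
    - {"spin": 0, "slide": [0, 0, 0], "grip": -0.2}
    - {"spin": 0, "slide": [0, 0, -0.03], "grip": -0.2}
    - {"spin": 0, "slide": [0, 0, -0.06], "grip": -0.2}
    - {"spin": 0, "slide": [0, 0, -0.1], "grip": -0.2}
    - {"spin": 0, "slide": [-0.06, 0, -0.1], "grip": -0.2}
    - {"spin": 0, "slide": [0, 0, 0], "grip": -0.2}

```text
time: 47.38
tool_pos: [0.5132, -0.3978, 0.3417]
ee_rot: [3.131, -0.011, -0.002]
wrist_force: [0.9, -1.0, -0.8]
width: 0.0565
finger_force: 0.0
```

Run:
```python
from h import *
np.set_printoptions(precision=4,suppress=True)
o=sensors.get_obs(); c=camera_info('wrist'); W=snapshot('wrist'); cv2.imwrite('pics/w8raw.png',W[:,:,::-1]); print(o['tool_pos'],o['width'],o['finger_force'])
q=proj(c,[[.5435,-.3968,.199],[.5505,-.3968,.199],[.5505,-.3968,.155],[.544,-.365,.153],[.544,-.428,.153],[.505,-.396,.168]]); print(q)
r0=int(q[0][1]); 
for r in range(r0-30,r0+26,4): print(r,''.join('%4d'%v for v in W[r,int(q[0][0])-66:int(q[0][0])+66:6].min(1)))
# cup body in scene/side: expected body centre at z=.065
old=cv2.imread('pics/s5raw.png').astype(int); s=snapshot('scene')[:,:,::-1].astype(int); print(proj(camera_info('scene'),[.5435,-.3968,.065]),'body now:',s[285:315:5,365:372].mean((1,2)).round())
```

```text
[ 0.5132 -0.3978  0.3417] 0.0564809955400782 0.0
[[275.782  171.2258]
 [275.7586 163.1284]
 [275.5571 157.0656]
 [243.4472 163.492 ]
 [307.0225 163.3283]
 [274.9331 205.3131]]
141   40  39  41  32  36  42  34 152  62 255 255 253 255 170  49 148  41  36  42  55  43  37
145   37  38  40  41  35  40  34 255 175 253 255 253 255 172 255 255  40  35  39  38  35  42
149   40  37  68  38  39  39  34 252 153 253 255 253 255 173 254 216  41  37  45  40  38  32
153   39  39  54  47  39  37  39 103 255 253 255 252 255 174 253 163  39  41  39  37  43  39
157   39  39  39  40  37  38 106  51 255 255 185 171 164 179 255 101 102  41  37  39  38  32
161   44  37  36  41  40  35 190 205 204 205  65  68  70 158 211 208 161  40  41  39  37  27
165   37  42  43  42  45  35 192 248 255 135 224 222 220 126 255 252 155  21  36  40  37  28
169   39  42  38  41  39  41  41  75  79 102 233 230 229 143  71   8  19  24  40  37  34  58
173   42  37  40  42  46  40  41  32 255 103 226 226 227 162 172  20  38  41  41  48  41  92
177   43  39  41  43  43  43  41  38  46 249 148 156 166 132   6  13  39  41  38  41 156 124
181   39  38  37  36  41  39  40  41  39  30 255 255 255  11  19  39  41  57  45  41  39 175
185   39  34  42  45  40  40  39  40  41  45 255 251 255  28  20  40  38  61  43  41  42 204
189   39  39  38  40  38  43  40  34  39  43 255 251 255  20  27  37  41  41  40  47  42  40
193   39  37  39  39  38  43  46  48  43  39 255 251 255  26  23  42  44  61  38  42  41  42
[[365.9121 289.9509]] body now: [199. 250. 130. 110.  73.  49.]
```

The cup hangs: its bar shows at rows 161–167, columns 246–305, as predicted. Next is the knob, and I'll check column A from the same place.

Emit:
arm_command:
  plan:
    - {"spin": 0, "slide": [-0.004, -0.121, 0], "grip": -0.2}
    - {"spin": 0, "slide": [-0.004, -0.121, 0], "grip": -0.2}
    - {"spin": 0, "slide": [-0.004, -0.121, 0], "grip": -0.2}
    - {"spin": 0, "slide": [-0.004, -0.121, 0], "grip": -0.2}
    - {"spin": 0, "slide": [-0.004, -0.121, 0], "grip": -0.2}
    - {"spin": 0, "slide": [-0.004, -0.121, 0], "grip": -0.2}
    - {"spin": 0, "slide": [-0.004, -0.121, 0], "grip": -0.2}
    - {"spin": 0, "slide": [-0.004, -0.121, 0], "grip": -0.2}
    - {"spin": 0, "slide": [-0.004, -0.121, 0], "grip": -0.2}
    - {"spin": 0, "slide": [-0.004, -0.121, 0], "grip": -0.2}

```text
time: 48.72
tool_pos: [0.4927, 0.2106, 0.3302]
ee_rot: [3.14, 0.004, 0.0]
wrist_force: [1.0, -0.3, 0.3]
width: 0.0563
finger_force: 0.0
```

Emit:
arm_command:
  plan:
    - {"spin": 0, "slide": [0, -0.121, 0], "grip": -0.2}
    - {"spin": 0, "slide": [0, -0.06, 0], "grip": -0.2}
    - {"spin": 0, "slide": [0, 0, 0], "grip": -0.2}
    - {"spin": 0, "slide": [0, 0, 0], "grip": -0.2}
    - {"spin": 0, "slide": [0, 0, 0], "grip": -0.2}

```text
time: 49.35
tool_pos: [0.4936, 0.2977, 0.3323]
ee_rot: [3.141, 0.0, -0.002]
wrist_force: [0.4, 0.3, 0.6]
width: 0.0564
finger_force: 0.0
```

```bash
python3 chk.py .123 .031
python3 - <<'E'
from h import *
import pickle
np.set_printoptions(precision=4,suppress=True)
o=sensors.get_obs(); c=camera_info('wrist'); W=snapshot('wrist'); cv2.imwrite('pics/w9raw.png',W[:,:,::-1]); pickle.dump(c,open('w9.pkl','wb')); print(o['tool_pos'],o['ee_rot'])
p=proj(c,[.582,.332,.07])[0].astype(int); print(p)
g=W.min(2)
for r in range(max(p[1]-70,0),p[1]+71,5): print('%3d '%r+''.join(' .:-=+*#%@'[int(v)*10//256] for v in g[r,p[0]-120:p[0]+121:3]))
E
```

```text
0.123 (np.float32(75.111855), np.float64(-0.020999999999999963), array([0.5862, 0.122 , 0.14  ])) -0.019999999999999962
0.031 (np.float32(75.54431), np.float64(-0.019999999999999962), array([0.591 , 0.0471, 0.14  ])) -0.020999999999999963
[0.4937 0.2977 0.3326] [ 3.1413 -0.     -0.002 ]
[248 102]
 32 ==========+===...:...............:.------*@*-+***###############=-:..............
 37 ==============......................:-:::*@@@@@@@#-=++++++**+=-:::...............
 42 ==============.............................--::+@@---------:----.................
 47 =====+=====+==.................-......=+=- ...  .=-   .:---::-...................
 52 =====-======+=...-........:...........=++-  :.... ......:........................
 57 =+========++== .....:.:......       : -=+-     .    ............:................
 62 ============== ............-@@@@@@@@@@@@@@@@@@@@@@@@ ............................
 67 ==========+=== :...........-@+*@@@@@@@@@@@@@@@@@@++@ .......... .................
 72 ==+============.............@@@@@@@@@@@@@@@@@@@@@@@@  .... ......................
 77 ===============.........
[... 991 characters left out ...]
............
137 =+=+++=====+==== ........... @%=@@@@@@@@@@@@@@@@@=+@ ..:...................:.....
142 ====+====+===-== ............:::::::::::::::::::::.. ............................
147 ====+====+=+=====.....................................:....................:.....
152 ==+=====+===+++==..:......:......................................................
157 +==+=====++++===+................................................................
162 +=====+=+==+===+=.............................................:..................
167 ====+======+=====....................:..........................::..:............
172 =================...................................................:............
```

Run:
```python
from h import *
import pickle
np.set_printoptions(precision=4,suppress=True)
c=pickle.load(open('w9.pkl','rb')); W=cv2.imread('pics/w9raw.png'); g=W.max(2)
print(c['position'])
for r in range(74,130,3): print('%3d '%r+''.join('%4d'%v for v in g[r,224:272:2]))
m=(W.min(2)>150).astype(np.uint8); m[:, :205]=0; m[:,290:]=0; m[:57]=0; m[145:]=0
q=cv2.minAreaRect(cv2.findNonZero(m)); print(q); bx=cv2.boxPoints(q); P=np.array([onz(c,b,.04) for b in bx]); print(P,P.mean(0),[np.linalg.norm(P[i]-P[i-1]) for i in range(4)])
print('disc',onz(c,(247,101),.04),onz(c,(247,101),.05))
```

```text
[0.573  0.2983 0.4874]
 74  245 245 246 246 247 245 244 245 247 247 245 246 246 246 242 244 245 246 244 246 246 247 245 245
 77  245 245 246 245 246 244 252  73  60  57  61  66  60 255 240 223 247 246 246 247 247 246 245 245
 80  245 245 245 244 240 255 255  35  74  78  78  86  77   0  91 169 255 255 241 245 245 246 246 244
 83  246 246 245 238 255  63  77  43  75  75  78  86  80   0  22  97  76  75 255 255 246 246 246 246
 86  246 246 255 195  75  82  86  45  74  75  78  82  80   8  21  25  87  84  72 208 255 150 247 245
 89  245 247 135  77  82  82  89  35  75  75  80  80  76  10  23  28  93  80  77  72  96 255 247 246
 92  247 255  77  82  85  82  81  26  78  80  78  76  77   6  23  23  86  79  81  75  70 187 255 254
 95  255 110  82  81  78  83  84  34  73  79  82  76  76   8  20  21  90  78  75  75  73  53 255 199
 98  255  43  78  83  78  80  83  36  73  75  78  73  69   4  25  23  87  80  79  74  77  62 230 205
101  255  32  81  81  79  78  78  30  77  75  76  73  71  10   7  28  81  78  72  79  76  66 185 255
104  255  16  78  78  78  77  80  40  80  75  74  72  73  18  17  2
[... 481 characters left out ...]
1 255  77  63  30  11  27  72  16 221 255 247 244 244 244
122  244 243 242 243 242 243 236 255   5  23  18   5  14  11  74 137 171 255 154 246 244 244 242 244
125  244 244 243 244 243 243 244 245 246 251 175 142 138 137 109 138 130 255 243 242 244 244 243 244
128  243 244 244 245 244 245 244 243 243 241 244 248 253 137 141 176 255 247 243 241 243 242 243 241
((246.5, 99.0), (84.0, 73.0), 90.0)
[[0.6345 0.3789 0.04  ]
 [0.6344 0.2919 0.04  ]
 [0.5358 0.2917 0.04  ]
 [0.5359 0.3842 0.04  ]] [0.5851 0.3367 0.04  ] [np.float64(0.09871277180221762), np.float64(0.08692812106508392), np.float64(0.09860696078021512), np.float64(0.09249183079094463)]
disc [0.5843 0.3361 0.04  ] [0.584  0.3352 0.05  ]
```

A, B and C all measure upright at X ≈ −20 to −21 mm. The knob axis is at about (0.584, 0.3355), with its bar along world x (dark bar top at columns 239–249, rows 77–121).

Emit:
arm_command:
  plan:
    - {"spin": 0, "slide": [0.09, -0.038, 0.01], "grip": -0.2}
    - {"spin": 0, "slide": [0.09, -0.037, 0.02], "grip": -0.2}
    - {"spin": 0, "slide": [0, 0, 0.11], "grip": -0.2}
    - {"spin": 0, "slide": [0, 0, 0.11], "grip": -0.2}
    - {"spin": 0, "slide": [0, 0, 0.11], "grip": -0.2}
    - {"spin": 0, "slide": [0, 0, 0.08], "grip": -0.2}
    - {"spin": 0, "slide": [0, 0, 0.05], "grip": -0.2}
    - {"spin": 0, "slide": [0, 0, 0.015], "grip": -0.2}
    - {"spin": 0, "slide": [0, 0, 0], "grip": -0.2}
    - {"spin": 0, "slide": [0, 0, 0], "grip": -0.2}

```text
time: 50.7
tool_pos: [0.5846, 0.3366, 0.0823]
ee_rot: [-3.14, -0.003, -0.001]
wrist_force: [0.5, 0.8, 0.8]
width: 0.0566
finger_force: 0.0
```

Run:
```python
from h import *
np.set_printoptions(precision=4,suppress=True)
o=sensors.get_obs(); print(o['tool_pos'],o['ee_rot'],o['joint_positions'])
c=camera_info('wrist'); W=snapshot('wrist'); cv2.imwrite('pics/w10raw.png',W[:,:,::-1]); g=W.max(2)
print(proj(c,[[.584,.3355,.082],[.609,.3355,.082],[.609,.3425,.082],[.609,.3285,.082],[.559,.3425,.082],[.559,.3285,.082]]))
for r in range(200,330,8): print('%3d '%r+''.join('%4d'%v for v in g[r,190:370:6]))
```

```text
[0.5846 0.3366 0.0823] [-3.1401 -0.0034 -0.0005] [ 0.4385  0.4246  1.2539 -0.0001  1.4595  2.0098]
[[281.5924 279.4443]
 [281.736  231.3068]
 [266.9122 231.3029]
 [296.5601 231.3108]
 [267.7441 323.9788]
 [295.1751 323.9875]]
200   60  50  51 239 247 247 246 245 246 247 246 245 245 245 247 249 246 244 244 244 245 246 245 245 245 246 244 223  43  44
208   55  48  50 237 246 245 246 247 246 246 245 178 255 254 255 255 255 253 255 242 244 244 246 243 243 245 245 222  38  43
216   48  50  50 234 246 246 246 245 246 252 255 189  75  28  14  13  18  44  53 252 254 255 244 244 244 244 243 220  43  45
224   49  50  27 231 246 245 246 246 217 255  59  64  60  16  22  20  14  10  35  55  42 255 251 243 245 243 244 212  24  22
232   50  27  20 228 244 249 145 146 209  35  39  62  58  28  28  29  34  27  39  60  55  51 255 248 243 243 243 200  25  22
240   47  29  26 129 163 170 153 155  49  36  38  36  61  49  56  60  56  43  32  58  53  51  85 132 142 150 151 128  25  22
248   49  33 155 102 105 104   1 134  38  38  37  37  40  46  53  56  57  37  36  30  31  31  30 134  39 140 137 138  28  24
[... 550 characters left out ...]
163  29  24  36  36  30  23  23 159 150 150 150 153 146  17  18  92 107 107
296  103 104  82  23  19  75 151 152 149 151 150 150 148  23  29 255  32  20 149 152 149 148 151 153 151  20  18  17 105 100
304  102 105  17  13  15  73  77 156 152 154 153 149 150  20  30 238  27  11 146 148 149 153 151 154  77   4  16  16  99 105
312  103  64  17  13   7 151  67 152 151 154 156 153 151  22  31 236  28  16 148 151 153 153 149 148  71 157  25  15  16 101
320  106  49  16  19  58  48  49  57  46  52  51  47  46  15  27 255  28  19  29  26  27  25  28  26  27  26  15  19  42  87
328   80  70  15  14  47  46  52  49  42  48  47  45  52  41  23  22  26  29  27  22  27  27  27  28  21  28  26  16  44  83
```

The bar is between the fingers as predicted, but joint 6 is at 2.01 and 69° clockwise would exceed 2.57. I'll lift and turn half a turn the other way, which gives the same grasp with room to twist.

Emit:
arm_command:
  plan:
    - {"spin": -1, "slide": [0, 0, -0.1], "grip": -0.2}
    - {"spin": -1, "slide": [0, 0, -0.06], "grip": -0.2}
    - {"spin": -1, "slide": [0, 0, 0], "grip": -0.2}
    - {"spin": -1, "slide": [0, 0, 0], "grip": -0.2}
    - {"spin": -1, "slide": [0, 0, 0], "grip": -0.2}
    - {"spin": -1, "slide": [0, 0, 0], "grip": -0.2}
    - {"spin": -1, "slide": [0, 0, 0], "grip": -0.2}
    - {"spin": -1, "slide": [0, 0, 0], "grip": -0.2}
    - {"spin": -1, "slide": [0, 0, 0], "grip": -0.2}
    - {"spin": -1, "slide": [0, 0, 0], "grip": -0.2}

```text
time: 52.0
tool_pos: [0.5839, 0.3366, 0.1617]
ee_rot: [3.14, -0.002, 0.875]
wrist_force: [0.0, 0.1, -0.9]
width: 0.0562
finger_force: 0.0
```

Emit:
arm_command:
  plan:
    - {"spin": -1, "slide": [0, 0, 0], "grip": -0.2}
    - {"spin": -1, "slide": [0, 0, 0], "grip": -0.2}
    - {"spin": -1, "slide": [0, 0, 0], "grip": -0.2}
    - {"spin": -1, "slide": [0, 0, 0], "grip": -0.2}
    - {"spin": -1, "slide": [0, 0, 0], "grip": -0.2}
    - {"spin": -1, "slide": [0, 0, 0], "grip": -0.2}
    - {"spin": -1, "slide": [0, 0, 0], "grip": -0.2}
    - {"spin": -1, "slide": [0, 0, 0], "grip": -0.2}
    - {"spin": -1, "slide": [0, 0, 0], "grip": -0.2}
    - {"spin": -1, "slide": [0, 0, 0], "grip": -0.2}

```text
time: 53.25
tool_pos: [0.584, 0.3366, 0.1617]
ee_rot: [3.139, -0.001, 1.748]
wrist_force: [-0.0, 0.3, -0.2]
width: 0.0565
finger_force: 0.0
```

Emit:
arm_command:
  plan:
    - {"spin": -1, "slide": [0, 0, 0], "grip": -0.2}
    - {"spin": -1, "slide": [0, 0, 0], "grip": -0.2}
    - {"spin": -1, "slide": [0, 0, 0], "grip": -0.2}
    - {"spin": -1, "slide": [0, 0, 0], "grip": -0.2}
    - {"spin": -1, "slide": [0, 0, 0], "grip": -0.2}
    - {"spin": -1, "slide": [0, 0, 0], "grip": -0.2}
    - {"spin": -1, "slide": [0, 0, 0], "grip": -0.2}
    - {"spin": -1, "slide": [0, 0, 0], "grip": -0.2}
    - {"spin": -1, "slide": [0, 0, 0], "grip": -0.2}
    - {"spin": -1, "slide": [0, 0, 0], "grip": -0.2}

```text
time: 54.5
tool_pos: [0.5839, 0.3366, 0.1617]
ee_rot: [3.14, 0.002, 2.621]
wrist_force: [1.1, 0.2, 0.1]
width: 0.0565
finger_force: 0.0
```

Emit:
arm_command:
  plan:
    - {"spin": -1, "slide": [0, 0, 0], "grip": -0.2}
    - {"spin": -1, "slide": [0, 0, 0], "grip": -0.2}
    - {"spin": -1, "slide": [0, 0, 0], "grip": -0.2}
    - {"spin": -1, "slide": [0, 0, 0], "grip": -0.2}
    - {"spin": -1, "slide": [0, 0, 0], "grip": -0.2}
    - {"spin": -1, "slide": [0, 0, 0], "grip": -0.2}
    - {"spin": 0, "slide": [0, 0, 0], "grip": -0.2}
    - {"spin": 0, "slide": [0, 0, 0], "grip": -0.2}
    - {"spin": 0, "slide": [0, 0, 0], "grip": -0.2}

```text
time: 55.62
tool_pos: [0.5835, 0.3364, 0.1603]
ee_rot: [3.141, 0.0, 3.141]
wrist_force: [-1.2, 0.2, -0.4]
width: 0.0562
finger_force: 0.0
```

Run:
```python
from h import *
c=camera_info('scene'); s=snapshot('scene')[:,:,::-1]; cv2.imwrite('pics/s11raw.png',s); old=cv2.imread('pics/s5raw.png')
for nm,P in(('hung body',[.5435,-.3968,.065]),('hung tab',[.5435,-.3968,.177]),('old body',[.421,-.399,.022]),('old tab',[.421,-.399,.134])):
    x,y=proj(c,P)[0].astype(int); print(nm,(x,y),'before',old[y-6:y+7:4,x-9:x+10:3].min(2).tolist(),'now',s[y-6:y+7:4,x-9:x+10:3].min(2).tolist())
```

```text
hung body (np.int64(365), np.int64(289)) before [[55, 40, 51, 34, 102, 135, 133], [43, 47, 133, 130, 129, 131, 131], [140, 128, 132, 134, 125, 132, 131], [29, 133, 128, 132, 134, 135, 137]] now [[142, 86, 97, 103, 96, 95, 88], [215, 240, 231, 233, 232, 212, 84], [75, 142, 235, 227, 235, 170, 108], [85, 87, 89, 96, 107, 109, 87]]
hung tab (np.int64(372), np.int64(264)) before [[25, 52, 49, 55, 53, 51, 52], [46, 24, 45, 47, 49, 40, 92], [50, 52, 32, 17, 217, 244, 246], [30, 211, 255, 242, 255, 107, 26]] now [[16, 44, 61, 184, 156, 43, 47], [111, 113, 65, 52, 169, 38, 82], [75, 67, 62, 68, 61, 236, 230], [29, 103, 93, 70, 55, 96, 26]]
old body (np.int64(326), np.int64(319)) before [[77, 83, 118, 186, 127, 108, 86], [97, 248, 248, 248, 246, 255, 105], [113, 255, 247, 248, 246, 251, 101], [102, 102, 113, 179, 199, 229, 109]] now [[44, 43, 44, 45, 40, 40, 37], [50, 39, 40, 40, 42, 42, 38], [44, 42, 41, 46, 41, 46, 42], [41, 41, 44, 43, 39, 39, 62]]
old tab (np.int64(329), np.int64(296)) before [[32, 37, 82, 214, 174, 38, 42], [117, 255, 62, 104, 202, 66, 43], [101, 33, 75, 79, 78, 41, 48], [120, 41, 35, 73, 73, 47, 43]] now [[27, 36, 32, 41, 33, 35, 39], [36, 25, 42, 38, 39, 39, 36], [22, 41, 36, 41, 43, 43, 45], [37, 42, 41, 41, 40, 33, 36]]
```

Emit:
arm_command:
  plan:
    - {"spin": 0, "slide": [0, 0, 0.08], "grip": -0.2}
    - {"spin": 0, "slide": [0, 0, 0.06], "grip": -0.2}
    - {"spin": 0, "slide": [0, 0, 0.022], "grip": -0.2}
    - {"spin": 0, "slide": [0, 0, 0], "grip": -0.2}
    - {"spin": 0, "slide": [0, 0, 0], "grip": 1}
    - {"spin": 0, "slide": [0, 0, 0], "grip": 1}
    - {"spin": 0, "slide": [0, 0, 0], "grip": 1}
    - {"spin": 0, "slide": [0, 0, 0], "grip": 1}
    - {"spin": 0, "slide": [0, 0, 0], "grip": 1}
    - {"spin": 0, "slide": [0, 0, 0], "grip": 1}

```text
time: 56.92
tool_pos: [0.5835, 0.3359, 0.0793]
ee_rot: [-3.141, 0.0, 3.141]
wrist_force: [-0.3, -2.0, 1.4]
width: 0.0139
finger_force: 30.0
```

Emit:
arm_command:
  plan:
    - {"spin": 1, "slide": [0, 0, 0], "grip": 1}
    - {"spin": 1, "slide": [0, 0, 0], "grip": 1}
    - {"spin": 1, "slide": [0, 0, 0], "grip": 1}
    - {"spin": 1, "slide": [0, 0, 0], "grip": 1}
    - {"spin": 1, "slide": [0, 0, 0], "grip": 1}
    - {"spin": 1, "slide": [0, 0, 0], "grip": 1}
    - {"spin": 1, "slide": [0, 0, 0], "grip": 1}
    - {"spin": 1, "slide": [0, 0, 0], "grip": 1}
    - {"spin": 1, "slide": [0, 0, 0], "grip": 1}
    - {"spin": 1, "slide": [0, 0, 0], "grip": 1}

```text
time: 58.18
tool_pos: [0.5834, 0.3356, 0.0793]
ee_rot: [-3.141, 0.001, 2.266]
wrist_force: [-0.4, -1.9, 2.0]
width: 0.0138
finger_force: 30.0
```

Emit:
arm_command:
  plan:
    - {"spin": 1, "slide": [0, 0, 0], "grip": 1}
    - {"spin": 1, "slide": [0, 0, 0], "grip": 1}
    - {"spin": 1, "slide": [0, 0, 0], "grip": 1}
    - {"spin": 0.6, "slide": [0, 0, 0], "grip": 1}
    - {"spin": 0, "slide": [0, 0, 0], "grip": 1}
    - {"spin": 0, "slide": [0, 0, 0], "grip": 1}

```text
time: 58.92
tool_pos: [0.5833, 0.3356, 0.0792]
ee_rot: [-3.141, 0.001, 1.955]
wrist_force: [-1.3, -4.7, 2.9]
width: 0.0137
finger_force: 30.0
```

```bash
python3 -c "
from h import *
o=sensors.get_obs(); print(o['tool_pos'],np.degrees(o['ee_rot']),o['wrist_torque'],o['wrist_force'],o['width'],o['finger_force'])"
```

```text
[0.58334052 0.33560834 0.07924629] [-1.79943708e+02  7.10986453e-02  1.12027591e+02] [-0.81915957  0.18526699  0.15492873] [-1.2630648  -4.69442552  2.89441895] 0.013690313846209373 30.01039981842041
```

Emit:
arm_command:
  plan:
    - {"spin": 0.4, "slide": [0, 0, 0], "grip": 1}
    - {"spin": 0.4, "slide": [0, 0, 0], "grip": 1}
    - {"spin": 0, "slide": [0, 0, 0], "grip": 1}
    - {"spin": 0, "slide": [0, 0, 0], "grip": 1}

```text
time: 59.42
tool_pos: [0.5834, 0.3356, 0.0793]
ee_rot: [-3.141, 0.002, 1.885]
wrist_force: [-1.8, -5.5, 4.3]
width: 0.0143
finger_force: 30.3
```

```bash
python3 -c "
from h import *
o=sensors.get_obs(); print(o['tool_pos'],np.degrees(o['ee_rot']),o['wrist_torque'],o['wrist_force'],o['width'],o['finger_force'])"
```

```text
[0.58335007 0.33563075 0.07926693] [-1.79954570e+02  8.66443868e-02  1.07996683e+02] [-0.88767441  0.32123395  0.50358237] [-1.7993382  -5.53532516  4.27162844] 0.014299596634939347 30.34566879272461
```

At the stop: the torque jumped from 0.15 to 0.50 N m. Holding for over a second, then letting go.

Emit:
arm_command:
  plan:
    - {"spin": 0, "slide": [0, 0, 0], "grip": 1}
    - {"spin": 0, "slide": [0, 0, 0], "grip": 1}
    - {"spin": 0, "slide": [0, 0, 0], "grip": 1}
    - {"spin": 0, "slide": [0, 0, 0], "grip": 1}
    - {"spin": 0, "slide": [0, 0, 0], "grip": 1}
    - {"spin": 0, "slide": [0, 0, 0], "grip": 1}
    - {"spin": 0, "slide": [0, 0, 0], "grip": 1}
    - {"spin": 0, "slide": [0, 0, 0], "grip": 1}
    - {"spin": 0, "slide": [0, 0, 0], "grip": 1}
    - {"spin": 0, "slide": [0, 0, 0], "grip": 1}

```text
time: 60.68
tool_pos: [0.5834, 0.3356, 0.0793]
ee_rot: [-3.141, 0.002, 1.885]
wrist_force: [-1.7, -4.9, 5.3]
width: 0.0141
finger_force: 30.3
```

```bash
python3 -c "
from h import *
o=sensors.get_obs(); print(np.degrees(o['ee_rot']),o['wrist_torque'],o['width'],o['finger_force'])"
```

```text
[-1.79953961e+02  8.81528614e-02  1.07997006e+02] [-0.99234927  0.2635535   0.5009479 ] 0.014064641263801749 30.345582962036133
```

Emit:
arm_command:
  plan:
    - {"spin": 0, "slide": [0, 0, 0], "grip": 1}
    - {"spin": 0, "slide": [0, 0, 0], "grip": 1}
    - {"spin": 0, "slide": [0, 0, 0], "grip": -1}
    - {"spin": 0, "slide": [0, 0, 0], "grip": -1}
    - {"spin": 0, "slide": [0, 0, 0], "grip": -1}
    - {"spin": 0, "slide": [0, 0, 0], "grip": -1}
    - {"spin": 0, "slide": [0, 0, -0.04], "grip": -1}
    - {"spin": 0, "slide": [0, 0, -0.1], "grip": -1}
    - {"spin": 0, "slide": [0, 0, -0.1], "grip": -1}
    - {"spin": 0, "slide": [0, 0, -0.1], "grip": -1}

```text
time: 61.92
tool_pos: [0.5833, 0.3371, 0.2529]
ee_rot: [3.138, -0.002, 1.885]
wrist_force: [0.8, -0.4, -0.2]
width: 0.0906
finger_force: 0.0
```

Run:
```python
from h import *
np.set_printoptions(precision=4,suppress=True)
c=camera_info('scene'); s=snapshot('scene')[:,:,::-1]; old=cv2.imread('pics/s11raw.png'); o5=cv2.imread('pics/s5raw.png')
for nm,P in(('cup body',[.5435,-.3968,.065]),('tab',[.5435,-.3968,.177]),('C',[.6,-.1487,.12]),('B',[.5919,.031,.12]),('A',[.586,.122,.12]),('Cfoot',[.6,-.1487,.01])):
    x,y=proj(c,P)[0].astype(int); f=lambda a:a[y-8:y+9,x-10:x+11].astype(int); print(nm,(x,y),'vs11',(np.abs(f(s)-f(old)).max(2)>40).sum(),'vs5',(np.abs(f(s)-f(o5)).max(2)>40).sum())
w=camera_info('wrist'); W=snapshot('wrist'); g=W.max(2)
# knob bar direction: sample along candidate bar directions for the white mark & compare brightness inside the bar top outline
for th in range(-90,91,10):
    t=np.radians(-th); u=np.array([np.cos(t),np.sin(t),0]); P=np.array([.5838,.3355,.082])+np.linspace(-.022,.022,45)[:,None]*u
    q=np.round(proj(w,P)).astype(int); ok=(q[:,1]<420)&(q[:,0]<560)&(q.min(1)>=0); v=g[q[ok,1],q[ok,0]]; print(th,ok.sum(),v.max() if len(v) else '',np.sum(v>200))
```

```text
cup body (np.int64(365), np.int64(289)) vs11 0 vs5 262
tab (np.int64(372), np.int64(264)) vs11 0 vs5 134
C (np.int64(332), np.int64(208)) vs11 0 vs5 155
B (np.int64(297), np.int64(172)) vs11 0 vs5 2
A (np.int64(281), np.int64(157)) vs11 0 vs5 0
Cfoot (np.int64(329), np.int64(232)) vs11 0 vs5 24
-90 45 168 0
-80 45 188 0
-70 45 175 0
-60 45 175 0
-50 45 178 0
-40 45 245 1
-30 45 255 2
-20 45 171 0
-10 45 160 0
0 45 255 14
10 45 255 2
20 45 255 4
30 45 183 0
40 45 188 0
50 45 180 0
60 45 189 0
70 45 162 0
80 45 157 0
90 45 168 0
```

Run:
```python
from h import *
c=camera_info('scene'); s=snapshot('scene')
# C: white cap extent in scene now against the projected upright cap
a=np.linspace(0,2*np.pi,16)
for z in(.112,.14):
    for r in(.016,.025):
        q=np.round(proj(c,np.array([.6,-.1487,z])+np.stack([r*np.cos(a),r*np.sin(a),0*a],1))).astype(int); print(z,r,s[q[:,1],q[:,0]].min(1))
c=camera_info('side'); d=snapshot('side')[:,:,::-1].astype(int); o=cv2.imread('pics/d5raw.png').astype(int)
for P in([.6,-.1487,.12],[.6,-.1487,.01]):
    x,y=proj(c,P)[0].astype(int); print((x,y),(np.abs(d-o)[y-8:y+9,x-10:x+11].max(2)>40).sum())
```

```text
0.112 0.016 [124 255 254 255 124 100 122 109  94  85  91  71  99 108 111 124]
0.112 0.025 [ 73 252 252 251  88 255  69  14   0 135 141  97 136  34  37  73]
0.14 0.016 [255 255 255 255 255 255 255 216 255 255 255 255 255 255 255 255]
0.14 0.025 [ 27  33  33  30  33 123 253 249 100 116 120 105  37  24  20  27]
(np.int64(257), np.int64(187)) 212
(np.int64(258), np.int64(211)) 0
```

```bash
python3 -c "
from bench import ticket
print(ticket.close_job())"
```

```text
the job is handed in; nothing more can be done
None
```

The job is handed in with all three columns upright against the bar, the steel cup on the hook, and the knob turned to its stop, held over a second and sprung back; early lifts slid feet up the bar by about 20 mm, and B and C had to be re-seated.

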